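# Clip the candling torch into its stand and slide it home in the light sleeve

## Robot

A 6-joint arm with a two-finger parallel gripper is mounted at the origin on a cart in front of the work surface, level with it; the furniture and walls round the work are solid. World frame = base frame: x ahead of the robot, y to its left, z up, the work surface at z = 0. Lengths are in m, angles in rad, forces in N, time in s.
With the tool pointing down it reaches from about 0.25 to 0.775 m from the base axis. Payload 4 kg.
Tool frame: the origin (TCP) lies at the very end of the fingers, on their centre line; the grasp point (between the pads) lies hold_point_z behind it (hold_point_z is the distance from the TCP to the grasp point, in m); z points along the fingers, y is the direction in which the jaws open and shut (so a half turn about z gives the same grasp; the last joint's range is limited). The gripper opens to 94 mm and grips with 3 to 60 N. Pads are 16 mm wide; open, the fingers measure 119 mm over their backs; the gripper's body (75 mm by 177 mm) begins 78 mm behind the grasp point.
Start: joints at [1.24, 0.087, 1.371, -0, 1.684, -0.103], TCP at [0.124, 0.536, 0.206] pointing down, gripper open.
Joint ranges: [-3.1, 3.1], [-0.76, 2.03], [0.27, 2.55], [-1.08, 4.22], [0.17, 2.65], [-2.57, 2.57]. Speed limits (rad/s): [2.79, 2.79, 3.14, 3.14, 3.14, 3.14].

## Interface

Orientations are given as [roll, pitch, yaw] about the fixed x, y, z axes, in that order (R = Rz(yaw) Ry(pitch) Rx(roll)).
In Python, from bench import * gives the robot as it stands.
- The arm moves only by the tool step_arm, never from a script. Its argument "increments" is text: rows parted by semicolons, each of 6 numbers parted by spaces: the shift along the tool's x, y, z in cm, then the turn, a rotation vector about the tool's x, y, z in rad. A call has 1 to 5 rows; each row shifts and turns the commanded pose from where the row before left it, along the tool's axes as they then stand; what a row does not reach is not made up. A row lasts 1/10 s, in which the tool goes at most 50 mm and 8.59 degrees, less where a joint would pass 70% of its speed; a pose out of reach is approached as far as the arm can. A call is refused whole if a number of a shift passes 5 or a number of a turn 0.15, either way. A call with a gripper value outside its range is refused whole. "claw" is the gripper's target within -1 to 1 (shut at 1, half-way at 0, fully open at -1), set as the call begins (left out, the last holds). The fingers move at their own pace and stop on an object; the grip force is fixed at half the most. Time passes only in rows, so rows that do not move let the fingers close. It gives the time, the measured TCP pose, the force and the opening at its end, in the units of the state.
- get_obs(): the state, without advancing time (a new reading comes with each control period).
- snapshot(name): name is "scene" or "top" or "wrist"; returns the picture (400x640x3 uint8, red, green, blue); there is no depth.
- calibration(name): a dict with "camera_matrix" (3x3 intrinsics, pixels), "eye" and "orientation" of the camera in the world; the wrist camera has in their place "tool_from_camera" (4x4, takes a point from camera to tool coordinates, whose origin is the TCP and whose axes are the flange's). Camera axes: x right, y up, looking along -z (the intrinsics and any distortion apply to the point x, -y, -z); pixel columns grow to the right and rows downward; lengths in m; the calibration is good to about 2 mm. A picture is of the moment at which its call begins: read the wrist's pose just before it. calibration takes no time and is no camera call.
- close_job(): hands the job in, once; it reports no verdict.
The state is a dict: "time": time; "joint_positions": joint angles; "qvel": joint speeds; "joint_torque": joint torques, N m; "tool_pos": TCP position; "ee_rot": TCP orientation; "wrist_force": force on the tool from outside, world axes, zero at the start; "wrist_torque": the same for the moment, N m; "width": finger opening in m.
Only numpy, scipy, OpenCV 4.12 (cv2) and the standard library are available. Lean on these libraries where they do the work, as an engineer would, in place of code of your own. Each camera call takes 0.05 s, during which the arm holds its last target. There are 200 camera calls.

## Task

Fit the black candling torch in the candling stand, where an egg is waiting: hold it level over the two spring clips, flared lens end towards the egg and just clear behind the white sleeve of the hood, and press it straight down until both clips snap round it and it sits fully down. Then slide it forward in the clips until the lens has pushed the sprung sleeve right back to its stop, so that no light leaks, and let go. The clips' height and the hood's place are wherever the last user locked them, so feel your way: press and push no harder than needed, never above 30 N, and leave the egg standing on its rest.

Things in the scene. Friction and masses are not known exactly. Their poses are not given: they have to be found in the camera images.
- candling_torch: the black torch, 130 mm long, 0.13 to 0.21 kg, lying on the table. Long axis = its y axis: lens end at -y, tail at +y. Flared lens head (y -65 to -30 mm) and tail cap (y 46 to 65 mm) are 37 mm in diameter; the round barrel between, 25 mm in diameter, can be grasped at y -14 to 8 mm (the rear clip takes it further back). Origin on the underside at mid-length; it may roll, so use torch_mid
- torch_mid (a point): the middle of the torch: on its long axis, 65 mm from either end, 18.4 mm above the table as it lies; axes as the torch. Beyond the torch stands a heavy stack of egg trays, 165 mm high, over world x 0.54 to 0.84 m, y -0.30 to 0 m: carry the torch over it or in front of it
- torch_lens (a point): the centre of the torch's lens face, at its -y end; axes as the torch
- candling_stand: grey base plate 74 x 204 x 8 mm, fixed to the table, z up. Along its y axis: egg rest at y -89 mm, then the hood (black plate 62 mm wide and high, top at most 92 mm above the table), front clip at y -20, rear clip at y +54. Clips and hood stand on an aluminium bar 28 mm wide whose top is 27 mm below the axis of the clipped torch. Origin under the plate, 12 mm to +y of its middle
- drop_point (a point): where torch_mid lies when the torch sits fully down in both clips, ready to slide, lens to the stand's -y, if the bar is locked at its lowest: 47 mm above the table, at y +37 mm of the stand; axes as the stand. The bar is locked 0 to 13 mm higher than that; how much is not reported. Here the lens stands 3 to 12 mm behind the sleeve's mouth; stay within 2 mm of this y going down
- clip_front_far (a joint): opening of the front clip's finger on the far (+x) side, rad: 0 to 0.01 when empty and when the torch is seated, 0.07 to 0.17 while the torch passes the lips. The clip is two sprung steel fingers 8 mm wide whose lips flare upwards. The torch meets the flares 24 mm above seated, the lips resist with 8 to 20 N in all down to 6 mm above, then snap and draw it to a hard floor
- clip_front_near (a joint): the same for the front clip's finger on the near (-x) side
- clip_rear_far (a joint): the same for the rear clip, which takes the barrel; finger on the +x side. Both clips snap within 2 mm of travel of each other when the torch is pressed level near its middle
- clip_rear_near (a joint): the same for the rear clip's finger on the -x side
- sleeve (a joint): how far the white sprung sleeve in the hood is pushed in towards the egg, m: 0 free, 0.005 at its hard stop. A ring 40 mm inside, 49 mm outside, on the torch axis; the lens enters 4 mm deep, meets its shoulder and pushes it back against only 0.3 to 1 N. In all the torch slides 12 to 21 mm to the stand's -y from drop_point to the stop, by where the hood is clamped; the clips drag with 3 to 10 N
- egg_on_rest: brown egg, 44 mm across, 58 mm high, standing loose on the white rest beyond the hood, its lower end 18 mm above the table. Origin at its lower end
There are look-alikes about, which are no part of the job. There is more than one size of the candling_torch; the job needs the larger.

How it is judged:
By the outcome, as a careful person would: the job done as asked, in the order asked, and still so for the second after the job is handed in, with the robot touching nothing.
It also fails if it takes over 48 s, if anything falls off the work surface, if the arm or the gripper's body presses on something with over 40 N, if the wrist force passes 120 N, or if a joint passes its speed limit or range.

## Working session

There is one attempt and no reset: what is moved stays moved. The work goes in short steps, Python scripts to look and compute and a tool call to move; the robot and the scene stay as the last step left them, time stands still between calls to the robot, and variables do not carry over. Pictures are saved under pics/ and viewed, about 8 in all and at most 12, crops included, and the job is handed in when it is done.

Besides the shell and the picture viewer there is one more tool, called after ">>>" by a JSON object that holds its "name" and its "arguments", one argument or row to a line. step_arm: Moves the arm, as the interface text tells. Its arguments: {"type":"object","properties":{"increments":{"type":"string"},"claw":{"type":"number"}},"required":["increments"]}

```bash
mkdir -p pics; ls; python3 - <<'E'
from bench import *
import cv2,json
print(get_obs())
for n in ["scene","top","wrist"]:
    c=calibration(n); print(n,c)
    im=snapshot(n); cv2.imwrite(f"pics/{n}0.png",im[:,:,::-1])
E
```

```text
pics
{'time': 0.0, 'joint_positions': array([ 1.23990396e+00,  8.79827934e-02,  1.37224183e+00, -6.80901339e-06,
        1.68357343e+00, -1.03108447e-01]), 'qvel': array([-7.22640007e-05,  5.49423758e-04,  3.34868889e-04, -3.31783293e-04,
       -1.16259769e-03,  1.56759675e-03]), 'joint_torque': array([ 7.77987952e-04, -3.40183282e+01, -3.02428830e+01,  7.19767506e-02,
        3.28085606e-02, -1.76854937e-04]), 'tool_pos': array([0.12403635, 0.53527933, 0.20429528]), 'ee_rot': array([-3.13939827e+00, -2.20260788e-04,  2.91380774e+00]), 'wrist_force': array([-1.1099958 ,  0.25956851,  0.11584783]), 'wrist_torque': array([0.00247212, 0.03569676, 0.04211567]), 'width': 0.09356285800638747}
scene {'camera_matrix': array([[511.11147162,   0.        , 321.63295647],
       [  0.        , 511.11147162, 199.93841643],
       [  0.        ,   0.        ,   1.        ]]), 'eye': array([-0.02025688, -0.5659815 ,  0.91213332]), 'orientation': array([ 0.74843914,  0.01159441, -0.73465561])}
top {'camera_matrix': array([[398.525227  ,   0.        , 327.56590478],
       [  0.        , 398.525227  , 201.14271959],
       [  0.        ,   0.        ,   1.        ]]), 'eye': array([0.30614054, 0.01583674, 1.00084352]), 'orientation': array([ 0.16986692,  0.01520708, -1.568548  ])}
wrist {'camera_matrix': array([[353.82859495,   0.        , 313.46807973],
       [  0.        , 353.82859495, 199.14021321],
       [  0.        ,   0.        ,   1.        ]]), 'tool_from_camera': array([[-7.42475006e-04,  9.56854298e-01,  2.90567205e-01,
         8.56448292e-02],
       [ 9.99999359e-01,  4.62053743e-04,  1.03369002e-03,
         2.76461495e-04],
       [ 8.54833074e-04,  2.90567786e-01, -9.56854028e-01,
        -1.79217945e-01],
       [ 0.00000000e+00,  0.00000000e+00,  0.00000000e+00,
         1.00000000e+00]])}
```

```bash
python3 - <<'E'
import bench
print([n for n in dir(bench) if not n.startswith('__')]); print(getattr(bench,'hold_point_z',None))
E
```

```text
['IKError', 'calibration', 'close_job', 'get_obs', 'hold_point_z', 'snapshot']
0.0188
```

View pics/top0.png

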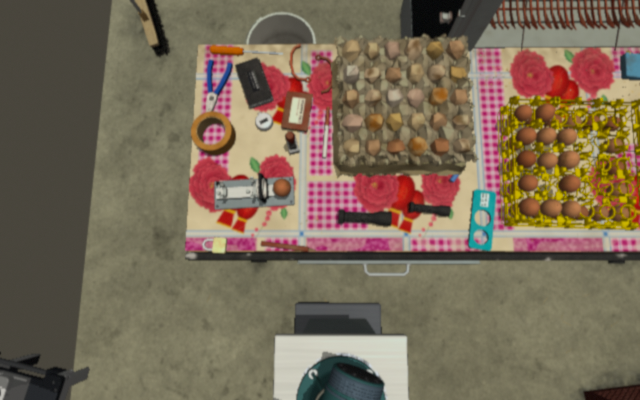

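View pics/scene0.png

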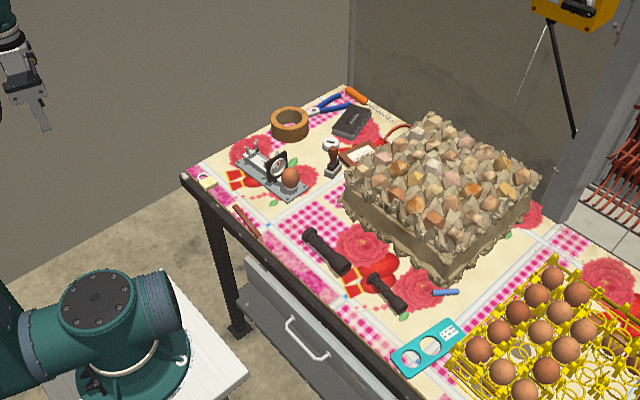

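```bash
cat > h.py <<'E'
from bench import *
import numpy as np, cv2
from scipy.spatial.transform import Rotation as Ro
def cam(n,obs=None):
    c=calibration(n); K=c["camera_matrix"]
    if n!="wrist": return K,np.array(c["eye"]),Ro.from_euler('xyz',c["orientation"]).as_matrix()
    o=obs or get_obs(); T=np.array(c["tool_from_camera"]); R=Ro.from_euler('xyz',o["ee_rot"]).as_matrix()
    return K,np.array(o["tool_pos"])+R@T[:3,3],R@T[:3,:3]
def cast(C,u,v,z):
    K,e,R=C; d=R@np.array([(u-K[0,2])/K[0,0],-(v-K[1,2])/K[1,1],-1]); return e+d*(z-e[2])/d[2]
def proj(C,p):
    K,e,R=C; q=R.T@(np.array(p)-e); return K[0,2]+K[0,0]*q[0]/-q[2], K[1,2]-K[1,1]*q[1]/-q[2]
E
python3 - <<'E'
from h import *
t=cv2.imread("pics/top0.png"); s=cv2.imread("pics/scene0.png")
a=cv2.resize(t[170:240,200:460],None,fx=3,fy=3,interpolation=cv2.INTER_CUBIC)
b=cv2.resize(s[215:315,290:420],None,fx=3,fy=3,interpolation=cv2.INTER_CUBIC)
c=cv2.resize(s[130:210,230:330],None,fx=3.75,fy=3.75,interpolation=cv2.INTER_CUBIC)[:300]
im=np.zeros((520,780,3),np.uint8); im[:210]=a; im[212:512,:390]=b; im[212:512,395:770]=c
cv2.imwrite("pics/c1.png",im)
C=cam("top"); S=cam("scene")
# dark masks in top
g=t.max(2); m=((g<70)*255).astype(np.uint8); m[:200]=0;m[232:]=0;m[:,:330]=0;m[:,455:]=0
n,l,st,ce=cv2.connectedComponentsWithStats(m)
for i in range(1,n):
    if st[i,4]>60:
        pts=np.argwhere(l==i)[:,::-1].astype(np.float32); r=cv2.minAreaRect(pts); bx=cv2.boxPoints(r)
        print(st[i],ce[i],r,[cast(C,*p,0.018)[:2].round(3) for p in bx])
for n,p in dict(tailL=(338,217),lensL=(392,218),plateL=(215,191),plateR=(294,191),egg=(282,187)).items(): print(n,cast(C,*p,0.018).round(3))
E
```

```text
[408 202  42  14 323] [429.17027864 209.0371517 ] ((428.45654296875, 208.85838317871094), (41.544403076171875, 9.415928840637207), 6.911227226257324) [array([ 0.45 , -0.167]), array([ 0.473, -0.17 ]), array([ 0.461, -0.272]), array([ 0.437, -0.268])]
[338 210  53  16 563] [365.5026643  217.52397869] ((364.08221435546875, 217.56735229492188), (52.250579833984375, 13.243332862854004), 2.436648368835449) [array([0.42 , 0.006]), array([0.453, 0.004]), array([ 0.447, -0.125]), array([ 0.414, -0.123])]
tailL [0.435 0.005 0.018]
lensL [ 0.432 -0.129  0.018]
plateL [0.501 0.315 0.018]
plateR [0.501 0.116 0.018]
egg [0.511 0.146 0.018]
```

View pics/c1.png

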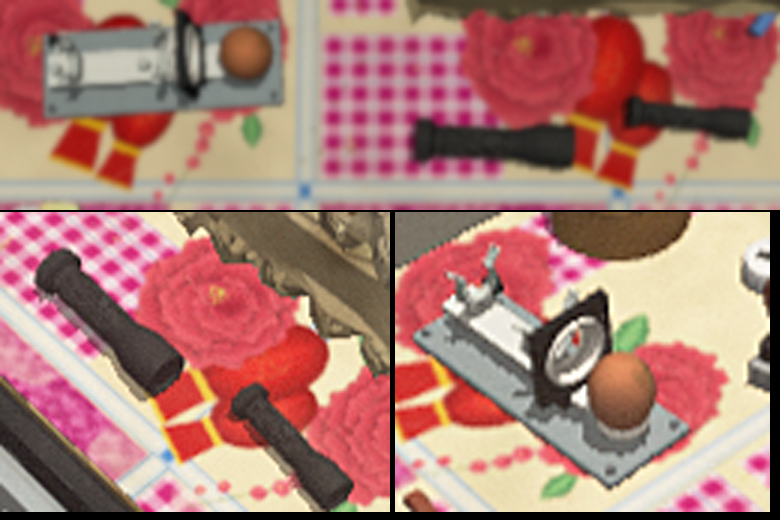

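Look-alikes: the large black torch at top (365,217), 130 mm long, and the small one at (429,209), about 104 mm. I choose the large one. Its longer flared end is to the right (-y). The stand is at (215–294, 191) with the egg to the right (-y). On the way I'll look at the stand with the wrist camera.

```bash
cat >> h.py <<'E'
def plan(p,yaw,n,rp=(np.pi,0)):
    o=get_obs(); x=np.array(o["tool_pos"]); R=Ro.from_euler('xyz',o["ee_rot"]); G=Ro.from_euler('xyz',[rp[0],rp[1],yaw])
    w=(R.inv()*G).as_rotvec()/n; d=(np.array(p)-x)/n*100; rows=[]
    for i in range(n):
        rows.append(" ".join(f"{v:.2f}" for v in R.inv().apply(d))+" "+" ".join(f"{v:.3f}" for v in w)); R=R*Ro.from_rotvec(w)
    for i in range(0,n,5): print("; ".join(rows[i:i+5]))
E
python3 - <<'E'
from h import *
plan([.50,.25,.20],np.pi/2,10)
E
```

```text
-4.31 -1.93 0.05 -0.000 0.000 0.134; -4.53 -1.34 0.05 -0.000 0.000 0.134; -4.66 -0.72 0.05 -0.000 0.000 0.134; -4.72 -0.09 0.05 -0.000 0.000 0.134; -4.69 0.54 0.05 -0.000 0.000 0.134
-4.57 1.17 0.05 -0.000 0.000 0.134; -4.38 1.77 0.05 -0.000 0.000 0.134; -4.10 2.34 0.05 -0.000 0.000 0.134; -3.75 2.87 0.05 -0.000 0.000 0.134; -3.33 3.34 0.05 -0.000 0.000 0.134
```

>>> {"name": "step_arm", "arguments": {
  "increments": "-4.3 -1.9 0 0 0 0.134; -4.5 -1.3 0 0 0 0.134; -4.7 -0.7 0 0 0 0.134; -4.7 -0.1 0 0 0 0.134; -4.7 0.5 0 0 0 0.134",
  "claw": -1
}}

```text
time: 0.65
tool_pos: [0.3131, 0.3922, 0.2052]
ee_rot: [-3.141, -0.0, 2.239]
wrist_force: [0.1, 0.4, -0.5]
width: 0.0938
```

>>> {"name": "step_arm", "arguments": {
  "increments": "-4.6 1.2 0 0 0 0.134; -4.4 1.8 0 0 0 0.134; -4.1 2.3 0 0 0 0.134; -3.8 2.9 0 0 0 0.134; -3.3 3.3 0 0 0 0.134"
}}

```text
time: 1.15
tool_pos: [0.502, 0.2494, 0.2051]
ee_rot: [-3.141, -0.0, 1.568]
wrist_force: [1.2, 0.3, 0.5]
width: 0.0939
```

>>> {"name": "step_arm", "arguments": {
  "increments": "0 0 0 0 0 0; 0 0 0 0 0 0"
}}

```text
time: 1.35
tool_pos: [0.5011, 0.2501, 0.2046]
ee_rot: [-3.14, 0.0, 1.572]
wrist_force: [-0.8, 0.3, -0.2]
width: 0.0938
```

```bash
python3 - <<'E'
from h import *
o=get_obs(); im=snapshot("wrist"); cv2.imwrite("pics/w1.png",im[:,:,::-1])
import pickle; pickle.dump(o,open("w1.pkl","wb"))
print(o["tool_pos"],o["ee_rot"],o["time"])
plan([.434,-.063,.16],np.pi/2,8)
E
```

```text
[0.50106242 0.25012339 0.20462064] [-3.13963690e+00  6.78295199e-05  1.57240256e+00] 1.35
-3.92 -0.84 0.56 -0.000 -0.000 0.000; -3.92 -0.84 0.56 -0.000 -0.000 0.000; -3.92 -0.84 0.56 -0.000 -0.000 0.000; -3.92 -0.84 0.56 -0.000 -0.000 0.000; -3.92 -0.84 0.56 -0.000 -0.000 0.000
-3.92 -0.83 0.56 -0.000 -0.000 0.000; -3.92 -0.83 0.56 -0.000 -0.000 0.000; -3.92 -0.83 0.56 -0.000 -0.000 0.000
```

View pics/w1.png

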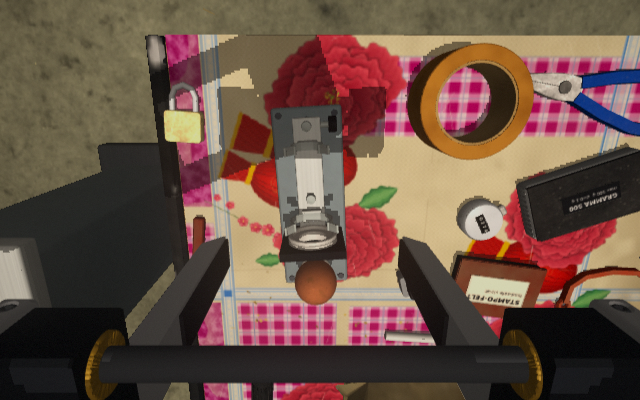

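```bash
python3 - <<'E'
from h import *
import pickle
o=pickle.load(open("w1.pkl","rb")); C=cam("wrist",o)
im=cv2.imread("pics/w1.png"); hsv=cv2.cvtColor(im,cv2.COLOR_BGR2HSV).astype(int)
b,g,r=[im[:,:,i].astype(int) for i in range(3)]
m=((b>=r)&(abs(b-r)<45)&(g>=r-2)&(hsv[:,:,2]<190)&(hsv[:,:,2]>50)).astype(np.uint8)
R=m[95:290,262:360]
big=cv2.resize(im[95:295,255:365],None,fx=3,fy=3,interpolation=cv2.INTER_CUBIC); mm=cv2.resize(m[95:295,255:365]*255,None,fx=3,fy=3)
cv2.imwrite("pics/w1c.png",np.hstack([big,cv2.cvtColor(mm,cv2.COLOR_GRAY2BGR)]))
# per-row extents
L=[];Rt=[]
for v in range(112,280,4):
    u=np.where(m[v,262:360])[0]+262
    if len(u)>20: L.append((v,u.min()));Rt.append((v,u.max()+1))
def fit(a):
    a=np.array(a,float); k=np.ones(len(a),bool)
    for _ in range(6):
        p=np.polyfit(a[k,0],a[k,1],1); e=a[:,1]-np.polyval(p,a[:,0]); k=abs(e)<max(1,1.5*np.median(abs(e)))
    return p,k.sum(),len(a)
for s in (L,Rt):
    p,n,N=fit(s); q=[cast(C,np.polyval(p,v),v,.008) for v in (115,275)]; print(p,n,N,np.round(q,4), 'dir',np.degrees(np.arctan2(*(q[0]-q[1])[:2])))
print([ (v,) for v in np.where(m[90:295,300:330].mean(1)>.5)[0][[0,-1]]+90])
for v in (104,106,108,282,284): print(v,cast(C,310,v,.008).round(4))
E
```

```text
Traceback (most recent call last):
IndexError: too many indices for array: array is 1-dimensional, but 2 were indexed
```

View pics/w1c.png

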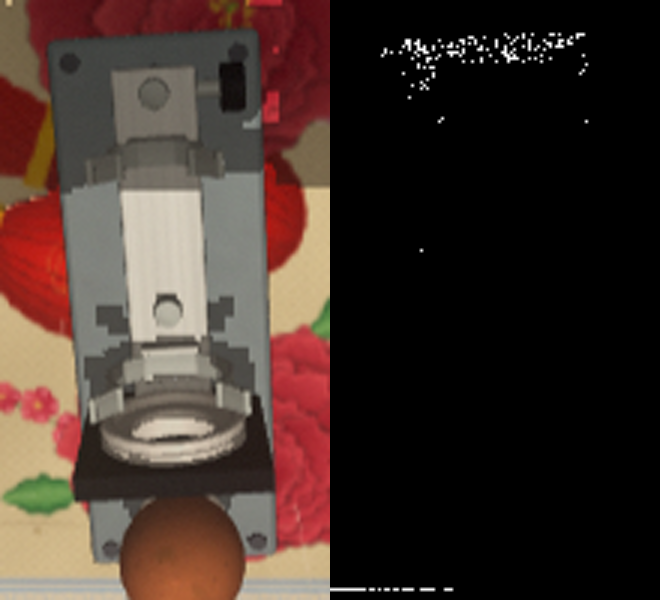

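>>> {"name": "step_arm", "arguments": {
  "increments": "-3.9 -0.8 0.3 0 0 0; -3.9 -0.8 0.3 0 0 0; -3.9 -0.8 0.3 0 0 0; -3.9 -0.8 0.3 0 0 0; -3.9 -0.8 0.3 0 0 0"
}}

```text
time: 1.9
tool_pos: [0.46, 0.0562, 0.1906]
ee_rot: [3.141, -0.0, 1.578]
wrist_force: [0.3, 0.1, 0.9]
width: 0.0938
```

>>> {"name": "step_arm", "arguments": {
  "increments": "-3.9 -0.8 0.5 0 0 0; -3.9 -0.8 0.5 0 0 0; -3.9 -0.8 0.5 0 0 0; 0 0 0 0 0 0; 0 0 0 0 0 0"
}}

```text
time: 2.4
tool_pos: [0.4374, -0.0603, 0.1756]
ee_rot: [3.141, -0.001, 1.574]
wrist_force: [-0.9, 0.4, 0.0]
width: 0.0937
```

```bash
python3 - <<'E'
from h import *
import pickle
o=get_obs(); im=snapshot("wrist"); cv2.imwrite("pics/w2.png",im[:,:,::-1]); pickle.dump(o,open("w2.pkl","wb"))
print(o["tool_pos"],o["ee_rot"],o["time"])
C=cam("wrist",o); print(proj(C,[.434,-.06,.018]),proj(C,[.434,0.005,.018]),proj(C,[.431,-.125,.018]))
g=im.max(2); m=((g<60)*255).astype(np.uint8); n,l,st,ce=cv2.connectedComponentsWithStats(m)
for i in range(1,n):
    if st[i,4]>300: print(st[i],ce[i])
E
```

```text
[ 0.43737106 -0.06026781  0.17559245] [ 3.14111366e+00 -1.05317179e-03  1.57432504e+00] 2.4
(np.float64(310.47783276558044), np.float64(182.4423609245418)) (np.float64(310.50166802472916), np.float64(114.41584986545226)) (np.float64(307.5551319465604), np.float64(243.45916597989844))
[    0     0   640   400 72008] [241.41041273 247.99976392]
[ 289  114   44  132 2162] [308.7960222  152.05457909]
```

View pics/w2.png

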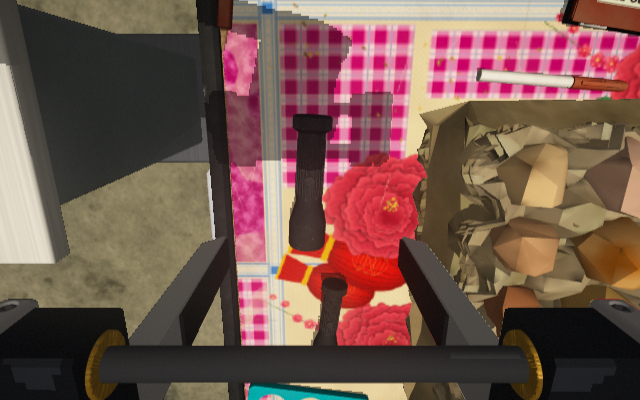

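```bash
python3 - <<'E'
from h import *
import pickle
C=cam("wrist",pickle.load(open("w1.pkl","rb")))
q=[cast(C,u,v,.008)[:2] for u,v in ((271,109.3),(340.7,105),(287.3,282.3),(346,279.3))]
print(np.round(q,4)); q=np.array(q); print('len',np.linalg.norm(q[0]-q[2]),np.linalg.norm(q[1]-q[3]),'wid',np.linalg.norm(q[0]-q[1]),np.linalg.norm(q[2]-q[3]))
y=(q[0]+q[1]-q[2]-q[3]); y/=np.linalg.norm(y); c=q.mean(0); print('centre',c,'ydir',y,'deg',np.degrees(np.arctan2(-y[0],y[1])),'drop',c+y*.049)
# clip/hood centre check via top camera? sleeve ring centre, egg
o=pickle.load(open("w2.pkl","rb")); C=cam("wrist",o); im=cv2.imread("pics/w2.png"); g=im.max(2)
for v in range(116,250,6):
    u=np.where(g[v,284:345]<62)[0]+284
    if len(u): print(v,u.min(),u.max()+1,cast(C,(u.min()+u.max()+1)/2,v,.018).round(4))
print('lens top',cast(C,307,248,.035),'tail',cast(C,312.5,114,.0),cast(C,312.5,130,.037))
E
```

```text
[[0.4564 0.318 ]
 [0.5281 0.3223]
 [0.469  0.1173]
 [0.5391 0.1214]]
len 0.20110267932651235 0.2012142880443088 wid 0.07187158497647068 0.07019062557701017
centre [0.49813567 0.21974705] ydir [-0.05878236  0.99827082] deg 3.369923641136967 drop [0.49525534 0.26866232]
116 293 331 [0.4354 0.0036 0.018 ]
122 293 332 [ 0.4359 -0.0019  0.018 ]
128 294 332 [ 0.4363 -0.0074  0.018 ]
134 298 326 [ 0.4354 -0.013   0.018 ]
140 297 326 [ 0.435  -0.0186  0.018 ]
146 297 326 [ 0.435  -0.0243  0.018 ]
152 297 325 [ 0.4345 -0.03    0.018 ]
158 297 325 [ 0.4345 -0.0358  0.018 ]
164 297 324 [ 0.434  -0.0417  0.018 ]
170 297 322 [ 0.433  -0.0476  0.018 ]
176 297 323 [ 0.4335 -0.0535  0.018 ]
182 297 321 [ 0.4326 -0.0596  0.018 ]
188 298 321 [ 0.433  -0.0656  0.018 ]
194 296 322 [ 0.4325 -0.0718  0.018 ]
200 296 321 [ 0.432 -0.078  0.018]
206 294 322 [ 0.4315 -0.0843  0.018 ]
212 292 324 [ 0.4315 -0.0906  0.018 ]
218 290 325 [ 0.431 -0.097  0.018]
224 290 325 [ 0.431  -0.1035  0.018 ]
230 289 325 [ 0.4305 -0.1101  0.018 ]
236 289 324 [ 0.4299 -0.1167  0.018 ]
242 289 324 [ 0.4299 -0.1234  0.018 ]
248 319 320 [ 0.4434 -0.1301  0.018 ]
lens top [ 0.43071188 -0.12229937  0.035     ] tail [0.4358272  0.00433844 0.        ] [ 0.43590751 -0.00732936  0.037     ]
```

Wrist view: large torch from tail (313,115) to lens (307,248); small one at (333,290). Mid is about (0.433, -0.060) and yaw -2.7°. The stand centre is (0.498, 0.220), yaw +3.4°, drop point (0.495, 0.269). Sizes come out about 1.5% small, which is fine. Going down to grasp.

>>> {"name": "step_arm", "arguments": {
  "increments": "-0.1 -0.2 4 0 0 0.025; -0.1 -0.2 4 0 0 0.026; -0.1 -0.1 4 0 0 0; 0 0 2.5 0 0 0; 0 0 0 0 0 0"
}}

```text
time: 2.95
tool_pos: [0.4296, -0.0612, 0.0267]
ee_rot: [-3.133, -0.003, 1.526]
wrist_force: [0.2, 0.8, 0.1]
width: 0.0938
```

>>> {"name": "step_arm", "arguments": {
  "increments": "0 0 1.2 0 0 0; 0 0 1 0 0 0; 0 0 0.3 0 0 0; 0 0 0 0 0 0; 0 0 0 0 0 0"
}}

```text
time: 3.45
tool_pos: [0.4333, -0.0643, 0.0062]
ee_rot: [3.14, 0.0, 1.523]
wrist_force: [0.6, 0.1, 0.5]
width: 0.0938
```

>>> {"name": "step_arm", "arguments": {
  "increments": "0 0 0.3 0 0 0; 0 0 0 0 0 0; 0 0 0 0 0 0"
}}

```text
time: 3.75
tool_pos: [0.4327, -0.0642, 0.0025]
ee_rot: [3.141, -0.0, 1.523]
wrist_force: [-1.0, 0.4, 0.7]
width: 0.0938
```

>>> {"name": "step_arm", "arguments": {
  "increments": "0 0 0 0 0 0; 0 0 0 0 0 0; 0 0 0 0 0 0; 0 0 0 0 0 0; 0 0 0 0 0 0",
  "claw": 1
}}

```text
time: 4.25
tool_pos: [0.4327, -0.0642, 0.0025]
ee_rot: [3.142, -0.0, 1.523]
wrist_force: [-0.4, 0.1, -0.4]
width: 0.0572
```

>>> {"name": "step_arm", "arguments": {
  "increments": "0 0 0 0 0 0; 0 0 0 0 0 0; 0 0 0 0 0 0"
}}

```text
time: 4.55
tool_pos: [0.4327, -0.0641, 0.0024]
ee_rot: [-3.142, -0.0, 1.523]
wrist_force: [-0.2, -0.7, -0.3]
width: 0.0335
```

>>> {"name": "step_arm", "arguments": {
  "increments": "0 0 0 0 0 0; 0 0 0 0 0 0; 0 0 0 0 0 0; 0 0 0 0 0 0; 0 0 0 0 0 0"
}}

```text
time: 5.05
tool_pos: [0.4327, -0.0641, 0.0025]
ee_rot: [3.141, -0.0, 1.523]
wrist_force: [-0.3, -0.4, -0.1]
width: 0.024
```

>>> {"name": "step_arm", "arguments": {
  "increments": "0 0 -1 0 0 0; 0 0 -3 0 0 0; 0 0 -4 0 0 0; 0 0 -4 0 0 0; 0 0 0 0 0 0"
}}

```text
time: 5.55
tool_pos: [0.4366, -0.0652, 0.1295]
ee_rot: [3.129, 0.003, 1.523]
wrist_force: [-0.3, -0.5, -2.4]
width: 0.0243
```

```bash
python3 - <<'E'
from h import *
o=get_obs(); print(o["tool_pos"],o["wrist_force"],o["wrist_torque"],o["width"])
im=snapshot("wrist"); cv2.imwrite("pics/w3.png",im[:,:,::-1])
yaw=np.pi/2+np.radians(3.37)
y=np.array([-.0588,.9983]); g=np.array([.49526,.26866])-.004*y; print(g)
plan([*g,.13],yaw,8)
E
```

```text
[ 0.43659427 -0.06523769  0.12945551] [-0.31026157 -0.47057526 -2.38333959] [-0.11333876 -0.0226604   0.00696268] 0.024323948237129193
[0.4954952 0.2646668]
4.15 0.56 -0.05 0.001 0.000 -0.013; 4.14 0.62 -0.05 0.001 0.000 -0.013; 4.13 0.67 -0.05 0.001 0.000 -0.013; 4.12 0.73 -0.05 0.001 0.000 -0.013; 4.11 0.78 -0.05 0.001 0.000 -0.013
4.10 0.84 -0.05 0.001 0.000 -0.013; 4.09 0.89 -0.05 0.001 0.000 -0.013; 4.08 0.95 -0.05 0.001 0.000 -0.013
```

View pics/w3.png

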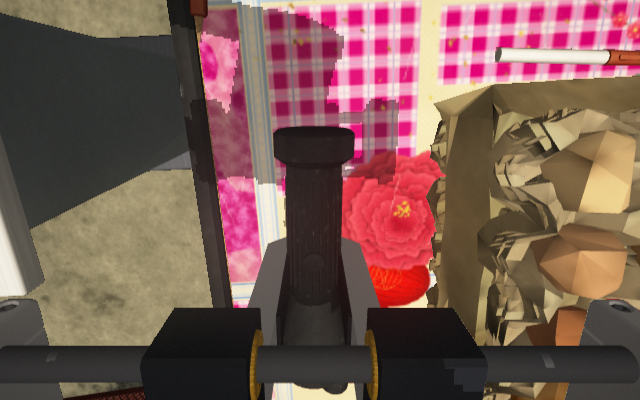

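```bash
python3 - <<'E'
from h import *
T=np.array(calibration("wrist")["tool_from_camera"]); K=calibration("wrist")["camera_matrix"]; C=(K,T[:3,3],T[:3,:3])
im=cv2.imread("pics/w3.png"); print(im[115:180,314].max(1))
for s in (.002,.004):
  for pd in (-3,0,3):
    c,si=np.cos(np.radians(pd)),np.sin(np.radians(pd))
    r=[]
    for y,h in ((.065,-.0185),(.065,.0185),(.046,.0185),(.046,.0125)):
        x=s+y*c+0; z=-.0159-h-y*si   # tail up for pd>0
        r.append(round(proj(C,[x,0,z])[1],1))
    print(s,pd,r)
E
```

```text
[169 170 167 161 156 159 165 168 167 167 143  68  29  27  27  29  30  31
  31  32  31  31  38  41  40  43  41  43  42  42  42  43  43  44  43  43
  41  44  39  42  44  43  42  42  42  43  44  41  38  35  37  39  38  37
  42  47  47  47  48  48  49  47  46  45  47]
0.002 -3 [np.float64(128.9), np.float64(137.9), np.float64(182.7), np.float64(179.4)]
0.002 0 [np.float64(129.4), np.float64(138.7), np.float64(184.0), np.float64(180.6)]
0.002 3 [np.float64(130.3), np.float64(140.0), np.float64(185.6), np.float64(182.0)]
0.004 -3 [np.float64(125.0), np.float64(133.0), np.float64(178.2), np.float64(175.0)]
0.004 0 [np.float64(125.4), np.float64(133.7), np.float64(179.4), np.float64(176.1)]
0.004 3 [np.float64(126.2), np.float64(134.9), np.float64(180.9), np.float64(177.5)]
```

>>> {"name": "step_arm", "arguments": {
  "increments": "4.1 0.6 0 0 0 -0.013; 4.1 0.6 0 0 0 -0.013; 4.1 0.7 0 0 0 -0.013; 4.1 0.7 0 0 0 -0.013; 4.1 0.8 0 0 0 -0.013"
}}

```text
time: 6.1
tool_pos: [0.4696, 0.1414, 0.1201]
ee_rot: [-3.137, 0.001, 1.588]
wrist_force: [1.2, -1.2, -1.5]
width: 0.0239
```

>>> {"name": "step_arm", "arguments": {
  "increments": "4.1 0.8 0 0 0 -0.013; 4.1 0.9 0 0 0 -0.013; 4 0.8 0 0 0 -0.013; 0 0 0 0 0 0; 0 0 0 0 0 0"
}}

```text
time: 6.6
tool_pos: [0.491, 0.2626, 0.1199]
ee_rot: [-3.137, 0.002, 1.629]
wrist_force: [-0.3, -0.1, -2.4]
width: 0.0246
```

```bash
python3 - <<'E'
from h import *
o=get_obs(); print(o["tool_pos"],o["ee_rot"],o["wrist_force"],o["wrist_torque"],o["width"])
for n in ("wrist","scene"): 
    im=snapshot(n); cv2.imwrite(f"pics/{n}4.png",im[:,:,::-1])
w=cv2.imread("pics/wrist4.png")[60:400,140:500]; s=cv2.resize(cv2.imread("pics/scene4.png")[90:210,220:330],None,fx=3.6,fy=3.6,interpolation=cv2.INTER_CUBIC)
H=np.zeros((440,770,3),np.uint8); H[:340,:360]=w; H[:432,365:761]=s[:432,:396]; cv2.imwrite("pics/c4.png",H)
E
```

```text
[0.49102086 0.26264376 0.11994449] [-3.13704204e+00  2.29486816e-03  1.62856990e+00] [-0.31955553 -0.11741675 -2.37764834] [-0.09697205  0.08654639 -0.01656284] 0.024618659381631942
```

View pics/c4.png

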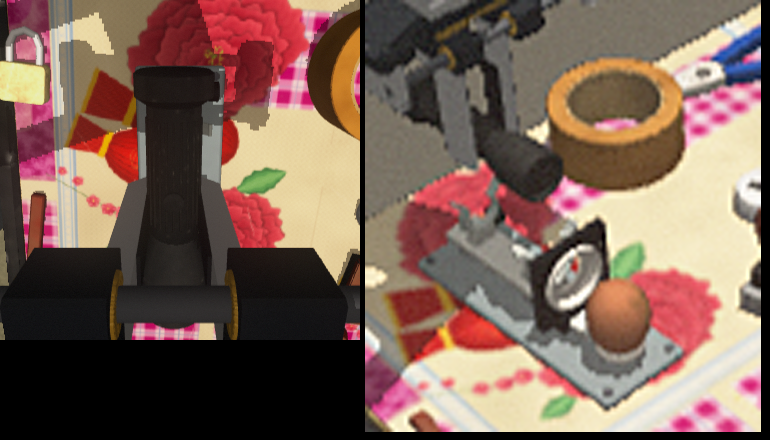

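```bash
python3 - <<'E'
from h import *
C=cam("scene")
c=[cast(C,*p,.008)[:2] for p in ((234.8,162.8),(308.7,188.1),(287.9,203.6))]; print(np.round(c,4),np.linalg.norm(c[0]-c[2]),np.linalg.norm(c[1]-c[2]),'centre',(c[0]+c[1])/2)
C=cam("top")
c=np.array([cast(C,200+u/3-.33,170+v/3-.33,.008)[:2] for u,v in ((44,36),(45,117),(280,22),(283,104))]); print(c.round(4),'centre',c.mean(0), np.linalg.norm(c[0]-c[2]))
y=c[0]+c[1]-c[2]-c[3]; print(np.degrees(np.arctan2(-y[0],y[1])))
E
```

```text
[[0.4574 0.3148]
 [0.5381 0.1154]
 [0.4673 0.1102]] 0.20480277309853936 0.07102225617460585 centre [0.49774801 0.21508744]
[[0.5271 0.3214]
 [0.4572 0.317 ]
 [0.5391 0.1199]
 [0.4683 0.1161]] centre [0.49791566 0.21861691] 0.20188390514281634
3.278392525095386
```

```bash
python3 - <<'E'
from h import *
print(get_obs()["tool_pos"]); plan([.4953,.2642,.077],np.pi/2+np.radians(3.35),3)
E
```

```text
[0.49161704 0.26144688 0.12099445]
0.09 0.13 1.47 -0.001 0.001 -0.001; 0.09 0.13 1.47 -0.001 0.001 -0.001; 0.09 0.13 1.47 -0.001 0.001 -0.001
```

>>> {"name": "step_arm", "arguments": {
  "increments": "0.1 0.1 1.5 0 0 0; 0.1 0.1 1.5 0 0 0; 0.1 0.1 1.4 0 0 0; 0 0 0 0 0 0; 0 0 0 0 0 0"
}}

```text
time: 7.2
tool_pos: [0.4948, 0.2655, 0.0774]
ee_rot: [-3.14, 0.001, 1.626]
wrist_force: [0.3, -0.1, -1.5]
width: 0.024
```

```bash
python3 - <<'E'
from h import *
o=get_obs(); print(o["tool_pos"],o["ee_rot"],o["wrist_force"])
im=snapshot("scene"); cv2.imwrite("pics/scene5.png",im[:,:,::-1])
plan([.4953,.2642,.077],np.pi/2+np.radians(3.35),1)
s=cv2.resize(cv2.imread("pics/scene5.png")[110:205,230:320],None,fx=6,fy=6,interpolation=cv2.INTER_CUBIC); cv2.imwrite("pics/c5.png",s)
E
```

```text
[0.4948442  0.26545866 0.07742089] [-3.13970378e+00  5.98304469e-04  1.62641251e+00] [ 0.27771057 -0.09521494 -1.54375531]
-0.16 -0.02 0.14 -0.000 -0.000 -0.003
```

View pics/c5.png

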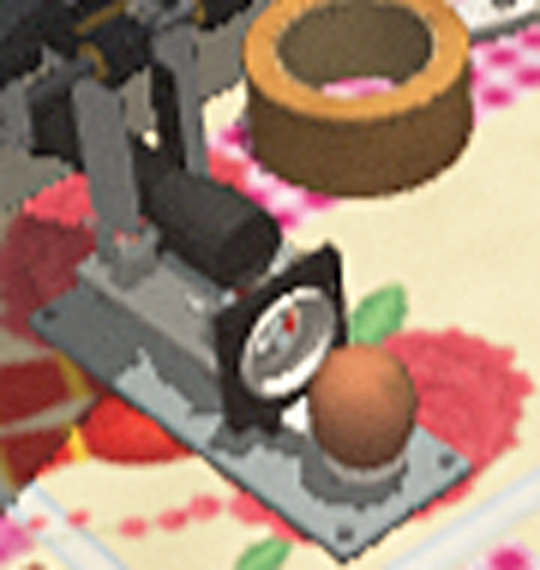

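Torch hovers just behind the hood, in line with the bar. Going down, feeling.

>>> {"name": "step_arm", "arguments": {
  "increments": "-0.1 0 0.4 0 0 0; 0 0 0.4 0 0 0; 0 0 0 0 0 0"
}}

```text
time: 7.55
tool_pos: [0.4951, 0.2648, 0.07]
ee_rot: [-3.141, 0.0, 1.627]
wrist_force: [-0.1, -0.4, -2.7]
width: 0.0243
```

>>> {"name": "step_arm", "arguments": {
  "increments": "0 0 0.3 0 0 0; 0 0 0 0 0 0"
}}

```text
time: 7.75
tool_pos: [0.4952, 0.2649, 0.0671]
ee_rot: [-3.141, 0.0, 1.627]
wrist_force: [-0.1, -0.2, -2.1]
width: 0.0244
```

>>> {"name": "step_arm", "arguments": {
  "increments": "0 0 0.3 0 0 0; 0 0 0 0 0 0"
}}

```text
time: 7.95
tool_pos: [0.4951, 0.2648, 0.064]
ee_rot: [-3.141, 0.0, 1.627]
wrist_force: [0.0, -1.2, -2.1]
width: 0.0242
```

>>> {"name": "step_arm", "arguments": {
  "increments": "0 0 0.3 0 0 0; 0 0 0 0 0 0"
}}

```text
time: 8.15
tool_pos: [0.4956, 0.265, 0.0615]
ee_rot: [3.141, -0.0, 1.627]
wrist_force: [-0.3, 1.1, -0.5]
width: 0.0244
```

>>> {"name": "step_arm", "arguments": {
  "increments": "0 0 0.2 0 0 0; 0 0 0 0 0 0"
}}

```text
time: 8.35
tool_pos: [0.4957, 0.2652, 0.0598]
ee_rot: [3.141, -0.001, 1.627]
wrist_force: [-0.6, 0.2, -0.0]
width: 0.0242
```

>>> {"name": "step_arm", "arguments": {
  "increments": "0 0 0.2 0 0 0; 0 0 0 0 0 0"
}}

```text
time: 8.55
tool_pos: [0.4956, 0.2652, 0.0576]
ee_rot: [3.141, -0.001, 1.627]
wrist_force: [-0.1, 1.3, 1.0]
width: 0.0242
```

>>> {"name": "step_arm", "arguments": {
  "increments": "0 0 0.2 0 0 0; 0 0 0 0 0 0"
}}

```text
time: 8.75
tool_pos: [0.4956, 0.2653, 0.0566]
ee_rot: [3.141, -0.001, 1.627]
wrist_force: [-2.1, 0.4, 4.3]
width: 0.0244
```

>>> {"name": "step_arm", "arguments": {
  "increments": "0 0 0.2 0 0 0; 0 0 0 0 0 0"
}}

```text
time: 8.95
tool_pos: [0.496, 0.2655, 0.0555]
ee_rot: [3.14, -0.001, 1.627]
wrist_force: [-3.4, 1.1, 8.0]
width: 0.0241
```

>>> {"name": "step_arm", "arguments": {
  "increments": "0 0 0.2 0 0 0; 0 0 0 0 0 0"
}}

```text
time: 9.15
tool_pos: [0.496, 0.2657, 0.054]
ee_rot: [3.139, -0.002, 1.627]
wrist_force: [-3.0, 0.3, 9.2]
width: 0.024
```

>>> {"name": "step_arm", "arguments": {
  "increments": "-0.1 -0.1 0.2 0 0 0; 0 0 0 0 0 0"
}}

```text
time: 9.35
tool_pos: [0.4958, 0.2654, 0.0524]
ee_rot: [3.137, -0.003, 1.627]
wrist_force: [-1.2, 2.6, 8.0]
width: 0.0244
```

>>> {"name": "step_arm", "arguments": {
  "increments": "0 0 0.2 0 0 0; 0 0 0 0 0 0"
}}

```text
time: 9.55
tool_pos: [0.4957, 0.2652, 0.0498]
ee_rot: [3.138, -0.003, 1.627]
wrist_force: [-1.2, 2.2, 6.2]
width: 0.0243
```

>>> {"name": "step_arm", "arguments": {
  "increments": "0 0 0.2 0 0 0; 0 0 0 0 0 0"
}}

```text
time: 9.75
tool_pos: [0.4953, 0.264, 0.0457]
ee_rot: [3.139, -0.0, 1.627]
wrist_force: [3.2, 1.1, -1.0]
width: 0.0244
```

>>> {"name": "step_arm", "arguments": {
  "increments": "0 0 0.2 0 0 0; 0 0 0 0 0 0"
}}

```text
time: 9.95
tool_pos: [0.4955, 0.264, 0.0449]
ee_rot: [3.139, -0.0, 1.627]
wrist_force: [-0.0, 0.6, 6.5]
width: 0.0241
```

>>> {"name": "step_arm", "arguments": {
  "increments": "0 0 0.2 0 0 0; 0 0 0 0 0 0"
}}

```text
time: 10.15
tool_pos: [0.4958, 0.2642, 0.0444]
ee_rot: [3.138, -0.001, 1.627]
wrist_force: [-1.7, -0.3, 12.2]
width: 0.0243
```

>>> {"name": "step_arm", "arguments": {
  "increments": "0 0 0.2 0 0 0; 0 0 0 0 0 0"
}}

```text
time: 10.35
tool_pos: [0.4961, 0.2645, 0.0439]
ee_rot: [3.137, -0.002, 1.627]
wrist_force: [-3.6, -1.0, 16.6]
width: 0.0243
```

```bash
python3 - <<'E'
from h import *
a=snapshot("scene")[:,:,::-1]; b=snapshot("wrist")[:,:,::-1]; cv2.imwrite("pics/scene6.png",a); cv2.imwrite("pics/wrist6.png",b)
H=np.zeros((570,790,3),np.uint8); H[:570,:540]=cv2.resize(a[110:205,230:320],None,fx=6,fy=6,interpolation=cv2.INTER_CUBIC); H[:300,545:785]=b[60:360,200:440]
cv2.imwrite("pics/c6.png",H); print(get_obs()["wrist_force"], b[100:150,314].max(1))
E
```

```text
[-3.20243192 -0.71493073 16.3764004 ] [108 111 110 109 106 101  99  96  95  96 101 109 115 113 110 105 101 100
  97  97 100 105 113 116  96  18  19  30  30  29  27  28  30  29  29  29
  30  30  32  30  31  29  30  30  31  30  27  31  30  28]
```

View pics/c6.png

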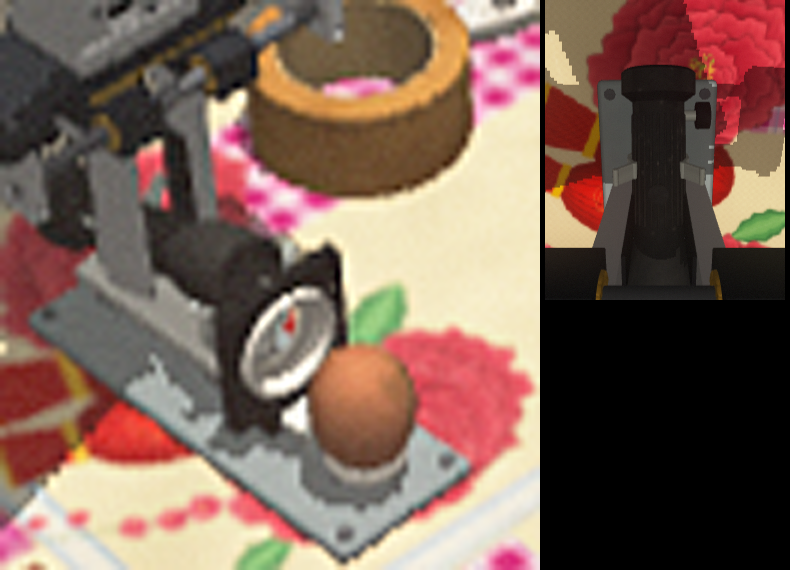

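```bash
python3 - <<'E'
from h import *
for n in ("w3","wrist4","wrist6"):
    im=cv2.imread(f"pics/{n}.png").max(2); print(n)
    for v in (132,138,144,150,154,158,162,170,190,210):
        r=im[v]; u=314
        a=314
        while r[a-1]<66:a-=1
        b=314
        while r[b+1]<66:b+=1
        print(v,a,b,b-a+1,end=' | ')
    print()
a=cv2.imread("pics/w3.png")[110:260,254:374]; b=cv2.imread("pics/wrist6.png")[110:260,254:374]
H=np.hstack([cv2.resize(x,None,fx=3.2,fy=3.2,interpolation=cv2.INTER_CUBIC) for x in (a,b)]); H=np.clip(H.astype(float)*2,0,255).astype(np.uint8); cv2.imwrite("pics/c7.png",H)
E
```

```text
w3
132 275 352 78 | 138 274 353 80 | 144 274 353 80 | 150 274 353 80 | 154 274 353 80 | 158 277 350 74 | 162 283 344 62 | 170 286 340 55 | 190 286 341 56 | 210 286 341 56 | 
wrist4
132 274 357 84 | 138 273 358 86 | 144 274 359 86 | 150 274 359 86 | 154 274 359 86 | 158 276 358 83 | 162 281 345 65 | 170 286 341 56 | 190 285 342 58 | 210 286 341 56 | 
wrist6
132 277 349 73 | 138 276 350 75 | 144 276 350 75 | 150 276 350 75 | 154 276 349 74 | 158 281 345 65 | 162 287 339 53 | 170 287 339 53 | 190 286 340 55 | 210 286 340 55 |
```

View pics/c7.png

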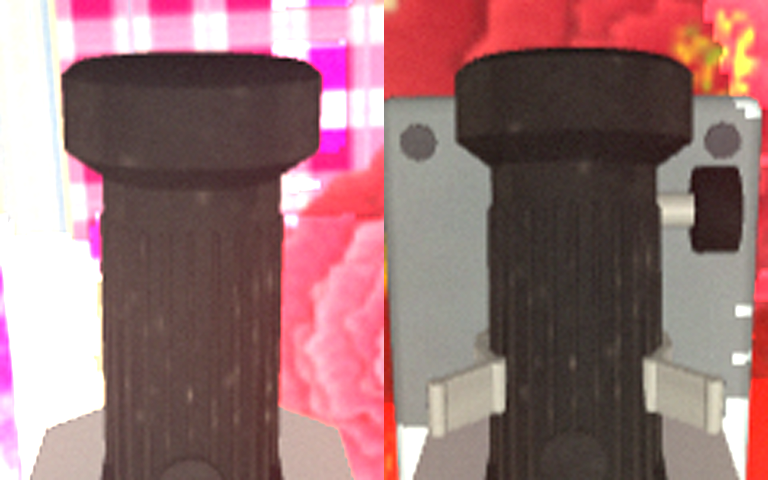

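Picture 11 shows the tail cap narrower than after the grasp (75 px against 80). The tail is about 10 mm lower relative to the hand, so the rear clip has snapped but the front has not and the torch is nose-up in the pads. I'll release and press the head down over the front clip with closed fingertips.

>>> {"name": "step_arm", "arguments": {
  "increments": "0 0 -0.4 0 0 0; 0 0 0 0 0 0"
}}

```text
time: 10.65
tool_pos: [0.4954, 0.2645, 0.045]
ee_rot: [3.139, -0.002, 1.627]
wrist_force: [0.5, 0.5, 8.2]
width: 0.0243
```

>>> {"name": "step_arm", "arguments": {
  "increments": "0 0 0 0 0 0; 0 0 0 0 0 0; 0 0 0 0 0 0; 0 0 0 0 0 0; 0 0 0 0 0 0",
  "claw": -0.1
}}

```text
time: 11.15
tool_pos: [0.4941, 0.2636, 0.0429]
ee_rot: [-3.14, 0.0, 1.627]
wrist_force: [-1.0, 0.7, 0.4]
width: 0.0516
```

```bash
python3 - <<'E'
from h import *
o=get_obs(); print(o["tool_pos"],o["wrist_force"],o["width"])
im=snapshot("wrist"); cv2.imwrite("pics/wrist8.png",im[:,:,::-1]); r=im.max(2)
for v in (138,146,170,210):
    a=b=314
    while r[v,a-1]<66:a-=1
    while r[v,b+1]<66:b+=1
    print(v,a,b,b-a+1)
E
```

```text
[0.49409998 0.26361432 0.04288032] [-0.97200762  0.72415127  0.42880932] 0.05163090397105593
138 279 352 74
146 279 352 74
170 290 341 52
210 289 343 55
```

>>> {"name": "step_arm", "arguments": {
  "increments": "0 0 -2 0 0 0; 0 0 -3 0 0 0; 0 0 -3 0 0 0; -2 0.2 0 0 0 0; -2.1 0 0 0 0 0"
}}

```text
time: 11.7
tool_pos: [0.4997, 0.2233, 0.1252]
ee_rot: [3.138, -0.001, 1.628]
wrist_force: [-1.0, -0.1, -1.6]
width: 0.0513
```

>>> {"name": "step_arm", "arguments": {
  "increments": "0 0 0 0 0 0; 0 0 0 0 0 0; 0 0 0 0 0 0; 0 0 0 0 0 0; 0 0 0 0 0 0",
  "claw": 1
}}

```text
time: 12.2
tool_pos: [0.4986, 0.2236, 0.1233]
ee_rot: [-3.141, -0.0, 1.628]
wrist_force: [1.0, 0.1, 0.2]
width: 0.0149
```

>>> {"name": "step_arm", "arguments": {
  "increments": "0 0 0.5 0 0 0; 0 0 0.5 0 0 0; 0 0 0 0 0 0; 0 0 0 0 0 0; 0 0 0 0 0 0"
}}

```text
time: 12.7
tool_pos: [0.4988, 0.2231, 0.1135]
ee_rot: [3.141, -0.0, 1.627]
wrist_force: [-0.3, -1.2, -0.5]
width: 0.0006
```

>>> {"name": "step_arm", "arguments": {
  "increments": "0 0 0.8 0 0 0; 0 0 0.8 0 0 0; 0 0 0 0 0 0"
}}

```text
time: 13.0
tool_pos: [0.4981, 0.2228, 0.096]
ee_rot: [-3.14, 0.0, 1.627]
wrist_force: [-0.0, -0.0, -0.0]
width: 0.0008
```

>>> {"name": "step_arm", "arguments": {
  "increments": "0 0 0.4 0 0 0; 0 0 0 0 0 0"
}}

```text
time: 13.2
tool_pos: [0.4989, 0.2229, 0.0938]
ee_rot: [3.141, 0.0, 1.627]
wrist_force: [-0.4, -0.8, 1.7]
width: 0.0004
```

>>> {"name": "step_arm", "arguments": {
  "increments": "0 0 0.3 0 0 0; 0 0 0 0 0 0"
}}

```text
time: 13.4
tool_pos: [0.4993, 0.2229, 0.0913]
ee_rot: [3.14, 0.0, 1.627]
wrist_force: [-0.3, -0.9, 3.7]
width: 0.0005
```

>>> {"name": "step_arm", "arguments": {
  "increments": "0 0 0.3 0 0 0; 0 0 0 0 0 0"
}}

```text
time: 13.6
tool_pos: [0.4995, 0.2228, 0.0884]
ee_rot: [3.139, 0.0, 1.627]
wrist_force: [0.0, -1.1, 3.8]
width: 0.0001
```

>>> {"name": "step_arm", "arguments": {
  "increments": "0 0 0.3 0 0 0; 0 0 0 0 0 0"
}}

```text
time: 13.8
tool_pos: [0.4994, 0.2229, 0.085]
ee_rot: [3.14, 0.0, 1.627]
wrist_force: [0.4, -0.9, 2.3]
width: 0.0005
```

>>> {"name": "step_arm", "arguments": {
  "increments": "0 0 0.3 0 0 0; 0 0 0 0 0 0"
}}

```text
time: 14.0
tool_pos: [0.4986, 0.2231, 0.081]
ee_rot: [-3.141, -0.0, 1.627]
wrist_force: [0.4, 0.7, 0.3]
width: 0.0004
```

>>> {"name": "step_arm", "arguments": {
  "increments": "0 0 0.2 0 0 0; 0 0 0 0 0 0"
}}

```text
time: 14.2
tool_pos: [0.4978, 0.2231, 0.0782]
ee_rot: [-3.139, -0.0, 1.627]
wrist_force: [0.1, -0.2, -0.4]
width: 0.0003
```

>>> {"name": "step_arm", "arguments": {
  "increments": "0 0 0.2 0 0 0; 0 0 0 0 0 0"
}}

```text
time: 14.4
tool_pos: [0.4982, 0.223, 0.0766]
ee_rot: [-3.14, 0.0, 1.627]
wrist_force: [0.3, 0.6, -0.6]
width: 0.0009
```

>>> {"name": "step_arm", "arguments": {
  "increments": "0 0 0.2 0 0 0; 0 0 0 0 0 0"
}}

```text
time: 14.6
tool_pos: [0.4985, 0.223, 0.075]
ee_rot: [-3.141, 0.0, 1.627]
wrist_force: [-0.2, 1.1, 0.1]
width: 0.0006
```

>>> {"name": "step_arm", "arguments": {
  "increments": "0 0 0.2 0 0 0; 0 0 0 0 0 0"
}}

```text
time: 14.8
tool_pos: [0.499, 0.2231, 0.0737]
ee_rot: [3.141, -0.0, 1.627]
wrist_force: [-0.2, 0.5, 0.1]
width: 0.0005
```

>>> {"name": "step_arm", "arguments": {
  "increments": "0 0 0.2 0 0 0; 0 0 0 0 0 0"
}}

```text
time: 15.0
tool_pos: [0.4994, 0.2231, 0.0735]
ee_rot: [3.14, -0.0, 1.627]
wrist_force: [-2.6, -1.7, 6.7]
width: 0.0004
```

Front snapped, floor at tip z 0.0736. Checking that the rear sits down too, by touching the barrel top near the rear clip (expected about 0.0675).

>>> {"name": "step_arm", "arguments": {
  "increments": "0 0 -1 0 0 0; 0 0 -1 0 0 0; 2.3 -0.1 0 0 0 0; 2.2 -0.1 0 0 0 0; 0 0 0 0 0 0"
}}

```text
time: 15.5
tool_pos: [0.4941, 0.2699, 0.0921]
ee_rot: [3.141, -0.001, 1.629]
wrist_force: [-0.4, -0.9, 0.8]
width: 0.0002
```

>>> {"name": "step_arm", "arguments": {
  "increments": "0 0 0.8 0 0 0; 0 0 0.8 0 0 0; 0 0 0.4 0 0 0; 0 0 0 0 0 0"
}}

```text
time: 15.9
tool_pos: [0.4934, 0.2668, 0.0699]
ee_rot: [-3.139, 0.001, 1.626]
wrist_force: [0.1, 0.7, -0.2]
width: 0.0006
```

>>> {"name": "step_arm", "arguments": {
  "increments": "0 0 0.2 0 0 0; 0 0 0 0 0 0"
}}

```text
time: 16.1
tool_pos: [0.4943, 0.2676, 0.0694]
ee_rot: [-3.142, -0.0, 1.626]
wrist_force: [0.1, -0.1, 0.3]
width: 0.0005
```

>>> {"name": "step_arm", "arguments": {
  "increments": "0 0 0.2 0 0 0; 0 0 0 0 0 0"
}}

```text
time: 16.3
tool_pos: [0.4945, 0.2679, 0.0678]
ee_rot: [3.141, -0.0, 1.627]
wrist_force: [0.1, 0.6, 0.9]
width: 0.0001
```

>>> {"name": "step_arm", "arguments": {
  "increments": "0 0 0.2 0 0 0; 0 0 0 0 0 0"
}}

```text
time: 16.5
tool_pos: [0.4949, 0.268, 0.0676]
ee_rot: [3.14, -0.0, 1.627]
wrist_force: [-2.3, -1.9, 6.9]
width: 0.0004
```

Barrel top at 0.0677: level and fully down in both clips. Re-grasping to slide.

>>> {"name": "step_arm", "arguments": {
  "increments": "-0.2 0 -1 0 0 0; -0.2 0 -1 0 0 0; 0 0 0 0 0 0; 0 0 0 0 0 0; 0 0 0 0 0 0",
  "claw": -0.1
}}

```text
time: 17.0
tool_pos: [0.4942, 0.2638, 0.0851]
ee_rot: [-3.141, 0.0, 1.627]
wrist_force: [0.5, -0.2, 0.3]
width: 0.0371
```

>>> {"name": "step_arm", "arguments": {
  "increments": "0 0 0 0 0 0; 0 0 0 0 0 0; 0 0 0 0 0 0"
}}

```text
time: 17.3
tool_pos: [0.4943, 0.2638, 0.0851]
ee_rot: [-3.141, 0.0, 1.627]
wrist_force: [-0.4, 0.2, -0.6]
width: 0.0522
```

>>> {"name": "step_arm", "arguments": {
  "increments": "0 0.1 1.5 0 0 0; 0 0 1.5 0 0 0; 0 0 1.5 0 0 0; 0 0 0 0 0 0; 0 0 0 0 0 0"
}}

```text
time: 17.8
tool_pos: [0.4948, 0.2636, 0.0393]
ee_rot: [-3.139, 0.001, 1.627]
wrist_force: [0.1, -0.3, -0.5]
width: 0.0521
```

>>> {"name": "step_arm", "arguments": {
  "increments": "0 0 0 0 0 0; 0 0 0 0 0 0; 0 0 0 0 0 0; 0 0 0 0 0 0; 0 0 0 0 0 0",
  "claw": 1
}}

```text
time: 18.3
tool_pos: [0.4955, 0.2641, 0.0411]
ee_rot: [3.141, -0.0, 1.627]
wrist_force: [-1.7, -0.3, 1.9]
width: 0.0241
```

>>> {"name": "step_arm", "arguments": {
  "increments": "0 0 0 0 0 0; 0 0 0 0 0 0"
}}

```text
time: 18.5
tool_pos: [0.4956, 0.2641, 0.0411]
ee_rot: [3.141, -0.0, 1.627]
wrist_force: [-0.6, 0.1, 3.6]
width: 0.0241
```

>>> {"name": "step_arm", "arguments": {
  "increments": "-0.2 0 0 0 0 0; -0.2 0 0 0 0 0; 0 0 0 0 0 0"
}}

```text
time: 18.8
tool_pos: [0.4958, 0.2605, 0.0411]
ee_rot: [3.141, -0.002, 1.627]
wrist_force: [-1.6, 2.7, 4.3]
width: 0.0245
```

>>> {"name": "step_arm", "arguments": {
  "increments": "-0.2 0 0 0 0 0; -0.2 0 0 0 0 0; 0 0 0 0 0 0"
}}

```text
time: 19.1
tool_pos: [0.4961, 0.256, 0.041]
ee_rot: [3.141, -0.001, 1.627]
wrist_force: [-3.1, 3.3, 5.0]
width: 0.0243
```

>>> {"name": "step_arm", "arguments": {
  "increments": "-0.2 0 0 0 0 0; -0.1 0 0 0 0 0; 0 0 0 0 0 0"
}}

```text
time: 19.4
tool_pos: [0.4962, 0.2534, 0.041]
ee_rot: [3.141, -0.001, 1.627]
wrist_force: [-2.8, 3.2, 5.6]
width: 0.0242
```

Slid about 10.7 mm at 3 N drag. Continuing in small steps.

>>> {"name": "step_arm", "arguments": {
  "increments": "-0.2 0 0 0 0 0; 0 0 0 0 0 0"
}}

```text
time: 19.6
tool_pos: [0.4963, 0.2514, 0.041]
ee_rot: [3.141, -0.001, 1.627]
wrist_force: [-2.4, 3.8, 5.5]
width: 0.0243
```

>>> {"name": "step_arm", "arguments": {
  "increments": "-0.2 0 0 0 0 0; 0 0 0 0 0 0"
}}

```text
time: 19.8
tool_pos: [0.4964, 0.2504, 0.0411]
ee_rot: [3.141, -0.003, 1.627]
wrist_force: [-2.1, 6.2, 4.5]
width: 0.0243
```

>>> {"name": "step_arm", "arguments": {
  "increments": "-0.2 0 0 0 0 0; 0 0 0 0 0 0"
}}

```text
time: 20.0
tool_pos: [0.4964, 0.2501, 0.0411]
ee_rot: [3.14, -0.007, 1.627]
wrist_force: [-1.2, 9.8, 4.3]
width: 0.0244
```

>>> {"name": "step_arm", "arguments": {
  "increments": "-0.1 0 0 0 0 0; 0 0 0 0 0 0"
}}

```text
time: 20.2
tool_pos: [0.4964, 0.2501, 0.0411]
ee_rot: [3.14, -0.009, 1.627]
wrist_force: [-1.6, 11.8, 3.3]
width: 0.0239
```

```bash
python3 - <<'E'
from h import *
import pickle
C=cam("wrist",pickle.load(open("w1.pkl","rb")))
c=np.array([.498,.219]);y=np.array([-.0588,.9983])
for u,v,z in ((312.6,237,.0552),(312.6,249,.0797)): 
    p=cast(C,u,v,z); print(p, 'stand y mm',1000*((p[:2]-c)@y)-12, (p[:2]-c)@np.array([.9983,.0588])*1000)
o=get_obs(); print(o["tool_pos"],o["wrist_force"])
a=snapshot("scene")[:,:,::-1]; b=snapshot("wrist")[:,:,::-1]; cv2.imwrite("pics/scene9.png",a); cv2.imwrite("pics/wrist9.png",b)
old=cv2.imread("pics/scene6.png")
f=lambda x:cv2.resize(x[140:190,255:305],None,fx=7.9,fy=7.9,interpolation=cv2.INTER_CUBIC)
H=np.hstack([f(old),f(a)]); cv2.imwrite("pics/c9.png",np.clip(H.astype(float)*1.5,0,255).astype(np.uint8))
E
```

```text
[0.4994369  0.19590536 0.0552    ] stand y mm -35.13986789163784 0.07649211824180027
[0.49952909 0.19414572 0.0797    ] stand y mm -36.90193613163828 0.0650638017188003
[0.49641299 0.25007507 0.0410769 ] [-1.59198226 11.83682704  3.29442905]
```

View pics/c9.png

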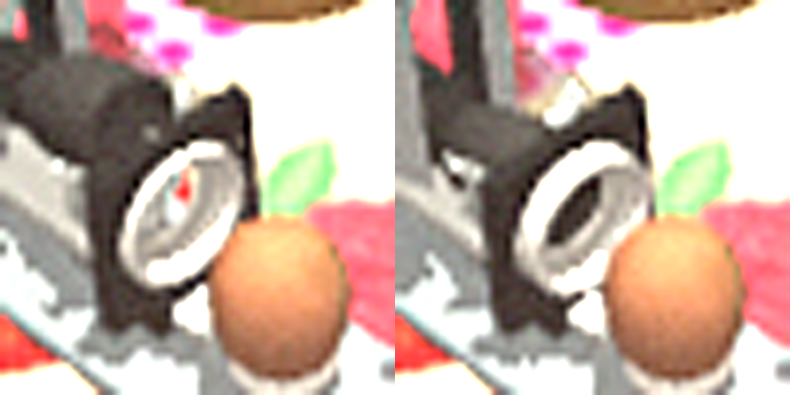

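```bash
python3 - <<'E'
from h import *
T=np.array(calibration("wrist")["tool_from_camera"]); K=calibration("wrist")["camera_matrix"]; C=(K,T[:3,3],T[:3,:3])
im=cv2.imread("pics/wrist9.png").max(2); print(im[85:140,314])
for v in (120,135,140,145,150,155,158,160,162,164,168,172,176,190):
    a=b=314
    while im[v,a-1]<66:a-=1
    while im[v,b+1]<66:b+=1
    print(v,a,b,b-a+1,end=' | ')
print()
for s in (.0,.002,.004,.006,.008): print(s,[round(proj(C,[s+y,0,-.0141-h])[1],1) for y,h in ((.065,-.0185),(.046,0),(.065,0))], proj(C,[s+.055,.0185,-.0141])[0]-proj(C,[s+.055,-.0185,-.0141])[0])
E
```

```text
[ 95  98 104 105 102  98  95  92  90  88  88  92  96 106 113 117 114 113
 111 111 110 110 115 118 116 113 112 113 120 121 122 102  61  69  73  77
  64  23  18  19  18  18  19  19  21  22  24  27  28  29  28  28  30  29
  29]
120 314 314 1 | 135 273 353 81 | 140 273 367 95 | 145 273 368 96 | 150 274 368 95 | 155 279 346 68 | 158 283 343 61 | 160 286 340 55 | 162 286 340 55 | 164 286 340 55 | 168 286 340 55 | 172 285 341 57 | 176 285 341 57 | 190 283 343 61 | 
0.0 [np.float64(133.1), np.float64(177.6), np.float64(137.6)] 78.48044171800274
0.002 [np.float64(129.2), np.float64(173.5), np.float64(133.2)] 78.75501561049708
0.004 [np.float64(125.2), np.float64(169.4), np.float64(128.8)] 79.03151751235004
0.006 [np.float64(121.2), np.float64(165.2), np.float64(124.4)] 79.30996780232124
0.008 [np.float64(117.1), np.float64(161.0), np.float64(119.9)] 79.5903871473862
```

Picture 12: the sleeve has moved towards the egg, the lens fills the ring and the egg stands. However, my along-axis numbers (lens about -40 mm, mouth about -36 mm before) don't prove the lens entered the full 4 mm, so I'll release and measure with an unobstructed wrist view.

>>> {"name": "step_arm", "arguments": {
  "increments": "0.2 0 0 0 0 0; 0 0 0 0 0 0"
}}

```text
time: 20.5
tool_pos: [0.4964, 0.2502, 0.0411]
ee_rot: [3.141, -0.004, 1.628]
wrist_force: [-2.8, 7.9, 5.0]
width: 0.0244
```

>>> {"name": "step_arm", "arguments": {
  "increments": "0 0 0 0 0 0; 0 0 0 0 0 0; 0 0 0 0 0 0; 0 0 0 0 0 0; 0 0 0 0 0 0",
  "claw": -0.1
}}

```text
time: 21.0
tool_pos: [0.4963, 0.2474, 0.0401]
ee_rot: [-3.141, 0.001, 1.626]
wrist_force: [0.1, 0.1, 0.5]
width: 0.0515
```

>>> {"name": "step_arm", "arguments": {
  "increments": "0 0 -2 0 0 0; 0 0 -3 0 0 0; 0 0 -4 0 0 0; 0 0 -4 0 0 0; 0 0 -3.3 0 0 0"
}}

```text
time: 21.5
tool_pos: [0.4967, 0.2478, 0.206]
ee_rot: [3.139, -0.0, 1.627]
wrist_force: [0.3, -0.2, -0.4]
width: 0.0519
```

>>> {"name": "step_arm", "arguments": {
  "increments": "0 0 0 0 0 0; 0 0 0 0 0 0",
  "claw": -1
}}

```text
time: 21.7
tool_pos: [0.4967, 0.2479, 0.2041]
ee_rot: [3.14, -0.0, 1.627]
wrist_force: [0.7, -0.2, -0.3]
width: 0.0641
```

```bash
python3 - <<'E'
from h import *
import pickle
o=get_obs(); im=snapshot("wrist")[:,:,::-1]; cv2.imwrite("pics/wrist10.png",im); pickle.dump(o,open("w10.pkl","wb"))
print(o["tool_pos"],o["ee_rot"],o["time"])
C=cam("wrist",o); C1=cam("wrist",pickle.load(open("w1.pkl","rb"))); i1=cv2.imread("pics/w1.png")
c=np.array([.498,.219]);y=np.array([-.0588,.9983])
def prof(C,im,z,rng):  # grey along stand axis at height z
    out=[]
    for m in rng:
        p=c+y*(m+12)/1000; u,v=proj(C,[*p,z]); out.append(int(cv2.cvtColor(cv2.getRectSubPix(im,(5,1),(u,v)),cv2.COLOR_BGR2GRAY).mean()))
    return out
print('before z.0797',list(zip(range(-20,-61,-1),prof(C1,i1,.0797,range(-20,-61,-1)))))
print('after  z.0797',list(zip(range(-20,-61,-1),prof(C,im,.0797,range(-20,-61,-1)))))
print('after tail z.0552',list(zip(range(110,60,-1),prof(C,im,.0552,range(110,60,-1)))))
E
```

```text
[0.49674604 0.24790846 0.20410911] [ 3.13974465e+00 -4.11504578e-04  1.62660692e+00] 21.7
before z.0797 [(-20, 114), (-21, 126), (-22, 170), (-23, 205), (-24, 205), (-25, 204), (-26, 197), (-27, 155), (-28, 81), (-29, 69), (-30, 125), (-31, 182), (-32, 203), (-33, 187), (-34, 164), (-35, 175), (-36, 165), (-37, 87), (-38, 57), (-39, 31), (-40, 34), (-41, 37), (-42, 39), (-43, 38), (-44, 40), (-45, 40), (-46, 39), (-47, 39), (-48, 40), (-49, 44), (-50, 46), (-51, 48), (-52, 50), (-53, 51), (-54, 53), (-55, 55), (-56, 58), (-57, 61), (-58, 63), (-59, 65), (-60, 68)]
after  z.0797 [(-20, 52), (-21, 52), (-22, 52), (-23, 51), (-24, 50), (-25, 50), (-26, 50), (-27, 51), (-28, 50), (-29, 49), (-30, 50), (-31, 50), (-32, 49), (-33, 49), (-34, 75), (-35, 121), (-36, 136), (-37, 111), (-38, 68), (-39, 30), (-40, 32), (-41, 36), (-42, 40), (-43, 39), (-44, 39), (-45, 40), (-46, 40), (-47, 41), (-48, 79), (-49, 165), (-50, 216), (-51, 203), (-52, 137), (-53, 71), (-54, 57), (-55, 59), (-56, 62), (-57, 65), (-58, 68), (-59, 71), (-60, 74)]
after tail z.0552 [(110, 48), (109, 46), (108, 46), (107, 47), (106, 49), (105, 48), (104, 47), (103, 47), (102, 47), (101, 48), (100, 50), (99, 50), (98, 52), (97, 53), (96, 55), (95, 54), (94, 55), (93, 57), (92, 53), (91, 32), (90, 12), (89, 15), (88, 20), (87, 22), (86, 23), (85, 22), (84, 23), (83, 23), (82, 24), (81, 23), (80, 23), (79, 23), (78, 22), (77, 19), (76, 16), (75, 18), (74, 20), (73, 24), (72, 26), (71, 26), (70, 25), (69, 25), (68, 26), (67, 26), (66, 25), (65, 25), (64, 25), (63, 26), (62, 25), (61, 27)]
```

The profile shows the sleeve has moved at least 4 mm towards the egg. But tail at +91 mm puts the lens at about -39, which looks like rim contact rather than 4 mm of entry, possibly from the hand's side force. I'll push straight on the tail with closed fingertips, letting the clips centre the torch.

```bash
python3 - <<'E'
from h import *
plan([.4912,.3375,.12],np.pi/2+np.radians(3.35),3)
E
```

```text
3.00 0.01 2.74 -0.000 0.000 -0.001; 3.00 0.01 2.74 -0.000 0.000 -0.001; 3.00 0.01 2.74 -0.000 0.000 -0.001
```

>>> {"name": "step_arm", "arguments": {
  "increments": "3 0 2.7 0 0 0; 3 0 2.7 0 0 0; 3 0 2.7 0 0 0; 0 0 0 0 0 0; 0 0 0 0 0 0",
  "claw": 1
}}

```text
time: 22.25
tool_pos: [0.4897, 0.337, 0.1194]
ee_rot: [-3.136, 0.003, 1.628]
wrist_force: [-0.2, -0.7, 0.6]
width: 0.0348
```

>>> {"name": "step_arm", "arguments": {
  "increments": "0 0 0 0 0 0; 0 0 0 0 0 0; 0 0 0 0 0 0; 0 0 0 0 0 0; 0 0 0 0 0 0"
}}

```text
time: 22.75
tool_pos: [0.4917, 0.3375, 0.1232]
ee_rot: [3.141, -0.001, 1.626]
wrist_force: [-0.3, 0.1, -0.5]
width: 0.0002
```

>>> {"name": "step_arm", "arguments": {
  "increments": "0 0 2.5 0 0 0; 0 0 2.5 0 0 0; 0 0 2 0 0 0; 0 0 0 0 0 0; 0 0 0 0 0 0"
}}

```text
time: 23.25
tool_pos: [0.4914, 0.3378, 0.0527]
ee_rot: [-3.141, 0.0, 1.627]
wrist_force: [0.7, 0.4, 0.1]
width: 0.0006
```

>>> {"name": "step_arm", "arguments": {
  "increments": "-0.3 0 0 0 0 0; -0.2 0 0 0 0 0; 0 0 0 0 0 0"
}}

```text
time: 23.55
tool_pos: [0.4924, 0.3328, 0.0539]
ee_rot: [3.139, -0.001, 1.626]
wrist_force: [-0.4, 0.2, -0.0]
width: 0.0005
```

>>> {"name": "step_arm", "arguments": {
  "increments": "-0.2 0 0 0 0 0; 0 0 0 0 0 0"
}}

```text
time: 23.75
tool_pos: [0.492, 0.3308, 0.053]
ee_rot: [3.141, -0.001, 1.627]
wrist_force: [0.1, 1.3, -0.1]
width: 0.0005
```

>>> {"name": "step_arm", "arguments": {
  "increments": "-0.2 0 0 0 0 0; 0 0 0 0 0 0"
}}

```text
time: 23.95
tool_pos: [0.492, 0.3306, 0.053]
ee_rot: [3.14, -0.004, 1.627]
wrist_force: [-0.7, 5.1, 0.5]
width: 0.0005
```

>>> {"name": "step_arm", "arguments": {
  "increments": "-0.2 0 0 0 0 0; 0 0 0 0 0 0"
}}

```text
time: 24.15
tool_pos: [0.4919, 0.3303, 0.0531]
ee_rot: [3.14, -0.007, 1.628]
wrist_force: [-0.2, 8.8, -0.1]
width: 0.0005
```

>>> {"name": "step_arm", "arguments": {
  "increments": "-0.2 0 0 0 0 0; 0 0 0 0 0 0"
}}

```text
time: 24.35
tool_pos: [0.492, 0.33, 0.0532]
ee_rot: [3.14, -0.011, 1.628]
wrist_force: [0.1, 12.1, -1.3]
width: 0.0001
```

>>> {"name": "step_arm", "arguments": {
  "increments": "-0.2 0 0 0 0 0; 0 0 0 0 0 0"
}}

```text
time: 24.55
tool_pos: [0.492, 0.3297, 0.0534]
ee_rot: [3.139, -0.014, 1.628]
wrist_force: [0.2, 16.0, -2.4]
width: 0.0007
```

>>> {"name": "step_arm", "arguments": {
  "increments": "0.8 0 0 0 0 0; 0.8 0 0 0 0 0; 0 0 -4 0 0 0; 0 0 -4 0 0 0; 0 0 -2 0 0 0"
}}

```text
time: 25.05
tool_pos: [0.4926, 0.339, 0.1564]
ee_rot: [3.137, -0.001, 1.626]
wrist_force: [0.3, 0.4, 0.2]
width: 0.0007
```

>>> {"name": "step_arm", "arguments": {
  "increments": "-4.5 0 -2 0 0 0; -4.5 0 -2 0 0 0; -4 0 -1 0 0 0; 0 0 0 0 0 0; 0 0 0 0 0 0"
}}

```text
time: 25.55
tool_pos: [0.4987, 0.2081, 0.2027]
ee_rot: [3.141, 0.0, 1.624]
wrist_force: [-0.4, -0.3, 0.9]
width: 0.0006
```

```bash
cat > prof.py <<'E'
from h import *
import pickle
def rect(C,im,c,y,z,a,b,hw=30,s=2):
    x=np.array([y[1],-y[0]]); ys=np.arange(a,b-.01,-1/s); xs=np.arange(-hw,hw+.01,1/s)
    M=np.zeros((len(ys),len(xs),2),np.float32)
    for i,Y in enumerate(ys):
        for j,X in enumerate(xs): M[i,j]=proj(C,[*(c+y*Y/1000+x*X/1000),z])
    return ys,xs,cv2.cvtColor(cv2.remap(im,M[...,0],M[...,1],cv2.INTER_LINEAR),cv2.COLOR_BGR2GRAY)
E
python3 - <<'E'
from prof import *
o=get_obs(); im=snapshot("wrist")[:,:,::-1].copy(); cv2.imwrite("pics/wrist11.png",im); pickle.dump(o,open("w11.pkl","wb")); print(o["tool_pos"],o["ee_rot"],o["time"])
def ext(g,xs,t=66):
    r=[]
    m=len(xs)//2
    for row in g:
        a=b=m
        while a>0 and row[a-1]<t:a-=1
        while b<len(xs)-1 and row[b+1]<t:b+=1
        r.append((xs[a],xs[b]))
    return r
yt=np.array([.0475,.9989]); C2=cam("wrist",pickle.load(open("w2.pkl","rb")))
ys,xs,g=rect(C2,cv2.imread("pics/w2.png"),np.array([.433,-.0604]),yt,.0184,70,-72)
print("free torch");print([(float(Y),float(a),float(b)) for Y,(a,b) in zip(ys,ext(g,xs)) if Y%2==0])
c=np.array([.498,.219]);y=np.array([-.0588,.9983]); c0=c-.012*(-y)*-1  # stand origin = c+12mm*y
c0=c+.012*y
for n,pk,z in (("wrist11","w11",.0552),("w1","w1",.0552)):
    ys,xs,g=rect(cam("wrist",pickle.load(open(pk+".pkl","rb"))),cv2.imread(f"pics/{n}.png"),c0,y,z,100,-60)
    if n!="w1": print(n);print([(float(Y),float(a),float(b)) for Y,(a,b) in zip(ys,ext(g,xs)) if Y%2==0])
    for X in (-24,-23,-22,-21,21,22,23,24):
        j=int((X+30)*2); print(n,X,[int(v) for Y,v in zip(ys,g[:,j]) if Y%1==0 and -46<=Y<=-24],'from -24')
E
```

```text
[0.49870133 0.20805284 0.20270232] [3.14134965e+00 1.08172654e-04 1.62445338e+00] 25.55
free torch
[(70.0, -5.5, 4.0), (68.0, -5.5, 4.0), (66.0, -12.0, 11.5), (64.0, -25.0, 18.0), (62.0, -18.5, 18.5), (60.0, -18.5, 18.0), (58.0, -18.5, 18.0), (56.0, -18.5, 18.0), (54.0, -18.5, 21.0), (52.0, -23.5, 21.5), (50.0, -24.5, 20.0), (48.0, -13.5, 12.5), (46.0, -13.5, 12.5), (44.0, -13.5, 12.5), (42.0, -14.0, 13.0), (40.0, -14.0, 13.0), (38.0, -13.5, 13.0), (36.0, -13.5, 13.0), (34.0, -13.5, 13.0), (32.0, -13.5, 13.0), (30.0, -23.0, 13.0), (28.0, -23.0, 13.0), (26.0, -23.0, 13.0), (24.0, -14.0, 13.0), (22.0, -14.0, 12.5), (20.0, -13.5, 12.5), (18.0, -13.0, 12.5), (16.0, -13.5, 12.5), (14.0, -13.0, 12.5), (12.0, -13.0, 12.5), (10.0, -13.5, 12.5), (8.0, -14.5, 12.5), (6.0, -14.5, 12.5), (4.0, -14.5, 12.5), (2.0, -14.5, 12.0), (0.0, -13.5, 12.0), (-2.0, -13.5, 12.0), (-4.0, -14.0, 12.5), (-6.0, -13.5, 12.5), (-8.0, -13.5, 12.5), (-10.0, -13.5, 12.0), (-12.0, -13.0, 12.0), (-14.0, -13.0, 12.0), (-16.0, -13.0, 12.0), (-18.0, -13.0, 12.0), (-20.0, -13.5, 12.5), (-22.0, -14.0, 13.0), (-24.0, -14.5, 
[... 3434 characters left out ...]
, 128, 131, 132, 133, 127, 105, 81, 74, 73, 76, 81, 98, 118, 127, 126, 114, 99, 88, 77, 62, 39, 34] from -24
w1 -21 [128, 131, 132, 133, 132, 122, 97, 74, 71, 71, 74, 75, 88, 112, 131, 135, 129, 118, 104, 92, 73, 56, 34] from -24
w1 21 [117, 118, 121, 122, 123, 120, 106, 84, 73, 74, 79, 97, 120, 133, 128, 109, 92, 89, 85, 75, 50, 33, 32] from -24
w1 22 [117, 118, 119, 120, 123, 122, 117, 101, 77, 77, 89, 112, 123, 119, 104, 92, 86, 83, 77, 60, 34, 30, 30] from -24
w1 23 [97, 118, 120, 123, 126, 127, 126, 110, 84, 80, 86, 96, 97, 88, 79, 80, 80, 70, 50, 37, 31, 30, 29] from -24
w1 24 [122, 146, 143, 144, 145, 146, 147, 129, 102, 72, 58, 54, 53, 51, 51, 52, 51, 44, 35, 30, 31, 28, 28] from -24
```

The like-for-like profiles (tail, cap, taper) all put the lens about 3 mm short of entry, so it is probably on the sleeve's rim. First I'll check whether the head is riding high, by touching its top where I pressed before (floor read 0.0736).

>>> {"name": "step_arm", "arguments": {
  "increments": "1.5 0 4 0 0 0; 0 0 4 0 0 0; 0 0 3.6 0 0 0; 0 0 0 0 0 0; 0 0 0 0 0 0"
}}

```text
time: 26.1
tool_pos: [0.4969, 0.2248, 0.0858]
ee_rot: [-3.139, 0.001, 1.628]
wrist_force: [0.2, -0.3, 0.6]
width: 0.0001
```

>>> {"name": "step_arm", "arguments": {
  "increments": "0 0 0.5 0 0 0; 0 0 0.3 0 0 0; 0 0 0.2 0 0 0; 0 0 0 0 0 0"
}}

```text
time: 26.5
tool_pos: [0.498, 0.2241, 0.0771]
ee_rot: [3.141, -0.0, 1.627]
wrist_force: [-0.4, 0.7, 0.2]
width: 0.0008
```

>>> {"name": "step_arm", "arguments": {
  "increments": "0 0 0.2 0 0 0; 0 0 0 0 0 0"
}}

```text
time: 26.7
tool_pos: [0.4977, 0.2239, 0.0745]
ee_rot: [3.142, -0.0, 1.627]
wrist_force: [-0.1, 0.4, 0.2]
width: 0.0
```

>>> {"name": "step_arm", "arguments": {
  "increments": "0 0 0.2 0 0 0; 0 0 0 0 0 0"
}}

```text
time: 26.9
tool_pos: [0.4981, 0.224, 0.0735]
ee_rot: [3.14, -0.0, 1.627]
wrist_force: [-0.6, -0.4, 3.6]
width: 0.0005
```

>>> {"name": "step_arm", "arguments": {
  "increments": "0 0 0.2 0 0 0; 0 0 0 0 0 0"
}}

```text
time: 27.1
tool_pos: [0.4986, 0.224, 0.0733]
ee_rot: [3.139, -0.0, 1.627]
wrist_force: [-2.3, -1.5, 11.4]
width: 0.0004
```

Head top is at 0.0735, so it is seated at floor height and coaxial. For proof I'll pull the torch back about 8 mm and re-push from the tail alone, then compare the stop position (tail-push TCP y 0.3306 before).

>>> {"name": "step_arm", "arguments": {
  "increments": "0.6 0 -2 0 0 0; 1 -0.1 -1 0 0 0; 1 0 0 0 0 0; 0 0 0 0 0 0; 0 0 0 0 0 0",
  "claw": -0.1
}}

```text
time: 27.6
tool_pos: [0.4945, 0.25, 0.0992]
ee_rot: [-3.14, 0.001, 1.628]
wrist_force: [0.0, 0.3, 0.2]
width: 0.0367
```

>>> {"name": "step_arm", "arguments": {
  "increments": "0 0 0 0 0 0; 0 0 0 0 0 0; 0 0 0 0 0 0"
}}

```text
time: 27.9
tool_pos: [0.4951, 0.2496, 0.1001]
ee_rot: [-3.141, 0.0, 1.626]
wrist_force: [-0.3, -0.1, -0.2]
width: 0.0514
```

>>> {"name": "step_arm", "arguments": {
  "increments": "0 0.1 2 0 0 0; 0 0 2 0 0 0; 0 0 2 0 0 0; 0 0 0 0 0 0; 0 0 0 0 0 0"
}}

```text
time: 28.4
tool_pos: [0.4961, 0.2498, 0.0405]
ee_rot: [-3.141, 0.0, 1.627]
wrist_force: [-0.0, 0.7, 0.2]
width: 0.0521
```

>>> {"name": "step_arm", "arguments": {
  "increments": "0 0 0 0 0 0; 0 0 0 0 0 0; 0 0 0 0 0 0; 0 0 0 0 0 0; 0 0 0 0 0 0",
  "claw": 1
}}

```text
time: 28.9
tool_pos: [0.4964, 0.2501, 0.0412]
ee_rot: [3.141, -0.0, 1.627]
wrist_force: [-0.5, 0.2, 2.0]
width: 0.0242
```

>>> {"name": "step_arm", "arguments": {
  "increments": "0 0 0 0 0 0; 0.2 0 0 0 0 0; 0.2 0 0 0 0 0; 0.2 0 0 0 0 0; 0.2 0 0 0 0 0"
}}

```text
time: 29.4
tool_pos: [0.496, 0.2567, 0.0412]
ee_rot: [3.141, 0.003, 1.627]
wrist_force: [-1.4, -4.4, 5.6]
width: 0.0243
```

>>> {"name": "step_arm", "arguments": {
  "increments": "0 0 0 0 0 0; 0 0 0 0 0 0"
}}

```text
time: 29.6
tool_pos: [0.496, 0.2572, 0.0412]
ee_rot: [3.141, 0.002, 1.627]
wrist_force: [-1.0, -3.0, 5.9]
width: 0.0244
```

>>> {"name": "step_arm", "arguments": {
  "increments": "0 0 0 0 0 0; 0 0 0 0 0 0; 0 0 0 0 0 0; 0 0 0 0 0 0; 0 0 0 0 0 0",
  "claw": -0.1
}}

```text
time: 30.1
tool_pos: [0.4957, 0.258, 0.0402]
ee_rot: [-3.141, -0.0, 1.627]
wrist_force: [-0.3, 0.2, -0.3]
width: 0.0517
```

>>> {"name": "step_arm", "arguments": {
  "increments": "0 0 -3 0 0 0; 0 0 -4 0 0 0; 4 0 -2 0 0 0; 4 0 0 0 0 0; 2 0 0 0 0 0"
}}

```text
time: 30.6
tool_pos: [0.4903, 0.3606, 0.1317]
ee_rot: [3.139, -0.002, 1.629]
wrist_force: [-0.2, -0.9, 0.2]
width: 0.0515
```

>>> {"name": "step_arm", "arguments": {
  "increments": "0 0 0 0 0 0; 0 0 0 0 0 0; 0 0 0 0 0 0; 0 0 0 0 0 0; 0 0 0 0 0 0",
  "claw": 1
}}

```text
time: 31.1
tool_pos: [0.4904, 0.3568, 0.1304]
ee_rot: [-3.141, 0.0, 1.625]
wrist_force: [-0.1, -0.3, 0.3]
width: 0.0149
```

>>> {"name": "step_arm", "arguments": {
  "increments": "0 0 2.5 0 0 0; 0 0 2.5 0 0 0; 0 0 2.7 0 0 0; -0.5 0 0 0 0 0; -0.5 0 0 0 0 0"
}}

```text
time: 31.6
tool_pos: [0.4907, 0.347, 0.0535]
ee_rot: [-3.141, 0.001, 1.626]
wrist_force: [0.3, 0.1, 0.1]
width: 0.001
```

>>> {"name": "step_arm", "arguments": {
  "increments": "-0.5 0 0 0 0 0; -0.3 0 0 0 0 0; -0.2 0 0 0 0 0; 0 0 0 0 0 0"
}}

```text
time: 32.0
tool_pos: [0.4919, 0.3379, 0.0547]
ee_rot: [3.14, -0.001, 1.626]
wrist_force: [0.3, 0.3, 0.2]
width: 0.0006
```

>>> {"name": "step_arm", "arguments": {
  "increments": "-0.2 0 0 0 0 0; -0.2 0 0 0 0 0; 0 0 0 0 0 0"
}}

```text
time: 32.3
tool_pos: [0.4919, 0.3346, 0.0542]
ee_rot: [3.14, -0.002, 1.627]
wrist_force: [0.1, 3.2, 1.9]
width: 0.0006
```

>>> {"name": "step_arm", "arguments": {
  "increments": "-0.2 0 0 0 0 0; 0 0 0 0 0 0"
}}

```text
time: 32.5
tool_pos: [0.4919, 0.3322, 0.0538]
ee_rot: [3.141, -0.001, 1.627]
wrist_force: [1.1, 4.8, 1.9]
width: 0.0002
```

>>> {"name": "step_arm", "arguments": {
  "increments": "-0.2 0 0 0 0 0; 0 0 0 0 0 0"
}}

```text
time: 32.7
tool_pos: [0.492, 0.3305, 0.0538]
ee_rot: [3.141, -0.002, 1.627]
wrist_force: [-0.1, 5.6, 1.9]
width: 0.0004
```

>>> {"name": "step_arm", "arguments": {
  "increments": "-0.2 0 0 0 0 0; 0 0 0 0 0 0"
}}

```text
time: 32.9
tool_pos: [0.492, 0.3302, 0.0539]
ee_rot: [3.14, -0.005, 1.627]
wrist_force: [-0.8, 9.2, -0.1]
width: 0.0002
```

>>> {"name": "step_arm", "arguments": {
  "increments": "-0.2 0 0 0 0 0; 0 0 0 0 0 0"
}}

```text
time: 33.1
tool_pos: [0.492, 0.33, 0.054]
ee_rot: [3.14, -0.009, 1.628]
wrist_force: [0.2, 13.1, 0.4]
width: 0.0006
```

Same stop (0.3303) with the torch freely centred, so that is the sleeve's stop. Retreating and doing a last numeric check.

>>> {"name": "step_arm", "arguments": {
  "increments": "0.8 0 0 0 0 0; 1 0 0 0 0 0; 0 0 -4 0 0 0; 0 0 -4 0 0 0; 0 0 -4 0 0 0"
}}

```text
time: 33.6
tool_pos: [0.4903, 0.3426, 0.1734]
ee_rot: [-3.139, 0.004, 1.626]
wrist_force: [0.8, -0.2, -0.0]
width: 0.0005
```

>>> {"name": "step_arm", "arguments": {
  "increments": "-3 0 -1 0 0 0; -3 0 -2 0 0 0; -3 0 -1 0 0 0; 0 0 0 0 0 0; 0 0 0 0 0 0"
}}

```text
time: 34.1
tool_pos: [0.4959, 0.2532, 0.213]
ee_rot: [-3.14, 0.001, 1.625]
wrist_force: [0.4, 0.2, -0.2]
width: 0.0004
```

```bash
python3 - <<'E'
from h import *
o=get_obs(); im=snapshot("wrist")[:,:,::-1].copy(); s=snapshot("scene")[:,:,::-1]; print(o["tool_pos"],o["wrist_force"],get_obs()["time"])
C=cam("wrist",o); c0=np.array([.498,.219]);y=np.array([-.0588,.9983])
def prof(z,rng): return [(m,int(cv2.cvtColor(cv2.getRectSubPix(im,(5,1),proj(C,[*(c0+y*(m+12)/1000),z])),cv2.COLOR_BGR2GRAY).mean())) for m in rng]
print(prof(.0797,range(-30,-58,-1))); print(prof(.0552,range(96,84,-1)))
for n,i in (("s0",cv2.imread("pics/scene0.png")),("s9",cv2.imread("pics/scene9.png")),("now",s)):
    h=cv2.cvtColor(i.copy(),cv2.COLOR_BGR2HSV)[165:195,275:305]; m=(h[...,0]<15)&(h[...,1]>90)&(h[...,2]>50)&(h[...,2]<220); p=np.argwhere(m); print(n,'egg',p.mean(0)+[165,275],len(p))
E
```

```text
[0.49587067 0.25321762 0.21298558] [ 0.37580927  0.23169949 -0.20551748] 34.2
[(-30, 36), (-31, 35), (-32, 34), (-33, 35), (-34, 38), (-35, 44), (-36, 47), (-37, 44), (-38, 37), (-39, 31), (-40, 31), (-41, 32), (-42, 32), (-43, 32), (-44, 31), (-45, 31), (-46, 31), (-47, 31), (-48, 39), (-49, 52), (-50, 60), (-51, 59), (-52, 47), (-53, 35), (-54, 32), (-55, 33), (-56, 33), (-57, 33)]
[(96, 53), (95, 53), (94, 55), (93, 60), (92, 55), (91, 30), (90, 12), (89, 15), (88, 19), (87, 22), (86, 21), (85, 22)]
s0 egg [177.5        290.17153285] 274
s9 egg [177.87739464 290.19923372] 261
now egg [177.62730627 290.20664207] 271
```

```bash
python3 -c "from bench import *; print(close_job())"
```

```text
the job is handed in; nothing more can be done
None
```

The larger torch is down in both clips, slid forward to a repeatable hard stop, and let go. I handed the job in at about 34 s. One check of how far the lens entered the sleeve disagreed with the others.

**Seating:** The first press snapped only the rear clip and left the torch nose-up in the pads, with the wrist force up to about 17 N. I let go and pressed the head down over the front clip with closed fingertips. The front snapped at about 4 N, and light presses on the head and barrel tops then showed it level and on the floor.

**Sliding:** In the grip it slid 14 mm at about 3 N drag to a hard stop, where I pushed to 12 N. A first push on the tail alone moved it no further at 16 N. I then drew it back 7 mm and re-pushed from the tail, and it stopped at the same place, within 0.3 mm.

**Last checks:**
- **Egg:** it still stands, within 0.2 px of where it started.
- **Sleeve:** it stands out at least 4 mm on the egg side, as it did when first pushed in.
- **Torch:** the tail is unchanged after release, and the robot is touching nothing.

**Disagreement:** My wrist-camera profiles put the lens up to 3 mm short of where full 4 mm entry into the sleeve would place it. The level seating and the repeated stop speak for full entry, but I could not confirm it by sight.

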